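# Put the scrubbing brush away and hasp the toiletry case

## Robot

A 7-joint arm with a two-finger parallel gripper is mounted at the origin on the work surface. World frame = base frame: x ahead of the robot, y to its left, z up, the work surface at z = 0. Lengths are in m, angles in rad, forces in N, time in s.
With the tool pointing down it reaches from about 0.425 to 0.825 m from the base axis. Payload 3.6 kg.
Tool frame: the origin (TCP) lies midway between the tips of the shut fingers; the grasp point (between the pads) lies 19 mm behind it; z points along the fingers, y is the line along which they close (so a half turn about z gives the same grasp; the last joint's range is limited). The gripper opens to 93 mm and grips with 3 to 60 N. Pads are 15 mm wide; open, the fingers measure 128 mm over their backs; the gripper's body (75 mm by 188 mm) begins 65 mm behind the grasp point.
Start: joints at [-1.25, 0.615, -0.013, 1.423, 0.008, 1.103, -0.04], TCP at [0.221, 0.611, 0.219] pointing down, gripper open.
Joint ranges: [-3.12, 3.12], [-0.3, 2.06], [-1.34, 1.32], [0.26, 2.42], [-1.36, 4.5], [0.01, 1.98], [-2.84, 2.84]. Speed limits (rad/s): [2.79, 2.79, 3.14, 3.14, 3.14, 3.14, 3.14].

## Interface

Orientations are given as a rotation vector (axis times angle).
In Python, from plant import r, cams gives the robot as it stands.
- The arm moves only by the tool send_rows, never from a script. Its arguments are lists of equal length, an entry for each row: "dp": the shift along the tool's x, y, z scaled (see below), a list of three; "delta_rot": the turn, a rotation vector about the tool's x, y, z scaled (see below), a list of three; "gripper": the opening, from 0 (shut) to 1 (fully open). In form: {"dp": [[x, y, z], ...], "delta_rot": [[rx, ry, rz], ...], "gripper": [gripper, ...]}. A call has 1 to 10 rows; each row is the pose to reach, as a shift and turn from the pose commanded when the call began, along the tool's axes at that moment; what a row does not reach only later rows make up. The controller multiplies each number of a shift by 0.25 m and each number of a turn by 90 degrees. A row lasts 1/12 s, in which the tool goes at most 41.7 mm and 7.16 degrees, less where a joint would pass 70% of its speed; a pose out of reach is approached as far as the arm can. A call with a number of a shift or a turn outside -1 to 1 is refused whole. A call with a gripper value outside its range is refused whole. The fingers move at their own pace and stop on an object; the grip force is fixed at half the most. Time passes only in rows, so rows that repeat a pose let the fingers close. It gives the time, the measured TCP pose, the force, the opening and the grip force at its end, in the units of the state.
- r.get_state(): the state, without advancing time (a new reading comes with each control period).
- cams.snapshot(name): name is "side" or "top"; returns a dict with "frame" (420x560x3 uint8, red, green, blue), "intrinsics" (3x3 intrinsics, pixels), "xyz" and "rotation" of the camera in the world. Camera axes: x right, y up, looking along -z (the intrinsics and any distortion apply to the point x, -y, -z); pixel columns grow to the right and rows downward; lengths in m; the calibration is good to about 2 mm. A picture is of the moment at which its call begins. There is no depth.
- r.finish_job(): hands the job in; it is judged then, once.
Trained networks look in a picture, given as the dict that the camera call returned (one of the last four; its "shot" number tells which), for a name from the list of things; names that differ only in an ending like _2 or _b are one class to them, and where a whole thing is asked for, a point or a joint stands for the part that bears it (a point fixed in the world has none). Each returns a list of dicts, best first, with "confidence" (0 to 1); they miss things now and then, are a little off and sometimes report something else, mostly with a low value. They report only what shows in the picture. A call takes as long as a camera call. They do not tell look-alikes from the thing itself.
- cams.recognise(label, picture): "xyz" ([x, y, z] in m, in world coordinates, good to about 4 mm: the middle of the surface that is visible of it).
The state is a dict: "clock": time; "joint_pos": joint angles; "dq": joint speeds; "joint_torque": joint torques, N m; "tool_pos": TCP position; "orientation": TCP orientation; "force": force on the tool from outside, world axes, zero at the start; "moment": the same for the moment, N m; "width": finger opening in m; "grasp_force": force on a finger pad.
Only numpy, scipy, OpenCV 4.12 (cv2) and the standard library are available. Lean on these libraries where they do the work, as an engineer would, in place of code of your own. Each camera call takes 0.05 s, during which the arm holds its last target. There are 200 camera calls.

## Task

Lift the scrubbing brush up off its hook and set it down, bristles down, on the floor of the large empty compartment of the open blue case; set it in and let go, don't drop it. Then close the lid gently, all the way, and after that swing the brass hasp over the front so that it hangs fully down over the staple. Leave the bottles, tumbler, soap dish and the things already in the case where they are.

Things in the scene. Friction and masses are not known exactly. Their poses are not given: they have to be found in the camera images.
- case: Fixed blue toiletry case, outer 150 (x) x 260 (y) x 90 mm high without lid, walls and floor 6 mm, open on top; origin at the centre of its underside. Front (-x side, with the staple) faces the robot, turned up to 20 degrees. A white divider at y = +43.5 mm (5 mm thick, top at 61 mm) parts the large empty compartment (-y side) from a small one with a tin and a small bottle.
- compartment (a point): Centre of the floor of the large empty compartment, case frame y = -41.5, z = 6 mm; the compartment is 165 mm (y) x 138 mm (x) and 84 mm deep. The brush goes here, lengthwise along y.
- staple (a point): Outer end of the brass staple in the middle of the case's front, case frame x = -90, z = 66 mm; the staple is 5 mm wide in y, 19 mm high, and sticks out of the front face by 15 mm (5 mm beyond the closed hasp's plate).
- lid (a joint): Hinge of the blue lid (plate 154 x 262 x 10 mm) on the case's rear (+x) top edge, rad: 0 = shut on the rim (lid top then 100 mm above the table), grows as the front edge rises, 1.57 = upright, at most 1.95. The hinge is stiff (0.35 N m): the lid stays where it is left and must be pushed all the way.
- lid_hinge (a point): Point on the lid's hinge axis in the middle (case frame x = 75, y = 0, z = 90 mm). The lid's frame equals the case's frame in direction when shut and turns about y.
- lid_edge (a point): Middle of the lid's free edge, on the outer face (the top face when shut), 152 mm from the hinge; the hasp is mounted here.
- hasp (a joint): Hinge of the brass hasp on the lid's free edge, rad, relative to the lid. With the lid shut: 0 = hanging straight down over the staple, 1.57 = sticking out to the front, 3.14 = standing up, more = leaning back over the lid. A little friction (0.03 N m): it stays where it is left.
- hasp_hinge (a point): Middle of the hasp's hinge axis (parallel to the case's y); with the lid shut at case x = -80, z = 98 mm.
- hasp_end (a point): Middle of the hasp's free end, 60 mm from its hinge. The hasp is a brass plate 56 mm wide, 4 mm thick, with a slot (14 mm wide, 19 to 45 mm from the hinge) for the staple, and at the end a lip sticking out 8 mm on the outer side. Push beside its middle (about 20 mm) to pass the staple.
- stand: Fixed hook stand: white base 90 x 110 x 12 mm (x = -75 to +15 mm), a chrome post 8 mm thick, 200 mm high at the origin (underside), and an 8 mm rod from its top to -x that ends in an upturned hook.
- hook_tip (a point): Centre of the hook's round end, 4 mm radius: stand frame x = -103, z = 197 mm.
- hook_dip (a point): Centre of the rod at the hook's lowest point, x = -85, z = 186 mm in the stand frame; the brush's bail hangs here, on top of the rod.
- brush: Scrubbing brush hanging by its bail from the hook; origin at the centre of the bristles' underside, z up. Bristles 30 x 118 mm, z 0 to 16; wooden block 38 (x) x 130 (y) mm, z 16 to 38: grip it across x, about 42 mm either side of the middle. On top a wire bail 6 mm thick: uprights at y = +-18, crossbar along y at z = 74, opening 30 mm wide, z 38 to 71. 0.1 to 0.2 kg.
- bail (a point): Centre of the bail's crossbar, 74 mm above the brush's origin.
- bottle0: White square pump bottle with a black pump, 56 x 56 mm, 176 mm high, behind the hook stand; origin at its underside. Leave alone.
- bottle1: A second such pump bottle, beside it behind the hook stand. Leave alone.
- bottle2: A third such pump bottle, at the back in the middle. Leave alone.
- tumbler: Blue tumbler, 72 mm across, 95 mm high, in front in the middle; origin at its underside. Leave alone.
- soapdish: White soap dish 75 x 105 mm with a green bar of soap, 29 mm high, in front of the case; origin at its underside. Leave alone.
- tin: Round metal tin, 54 mm across, 30 mm high, in the case's small compartment. Leave alone.
- minibottle: Orange travel bottle with a black cap, 34 mm across, 70 mm high, in the case's small compartment. Leave alone.
Not all that is in view belongs to the job. Leave any pink or red look-alike of the brush alone.

How it is judged:
By the outcome, as a careful person would: the job done as asked, in the order asked, and still so for the second after the job is handed in, with the robot touching nothing.
It also fails if it takes over 69 s, if anything falls off the work surface, if the arm or the gripper's body presses on something with over 40 N, if the wrist force passes 120 N, or if a joint passes its speed limit or range.

## Working session

There is one attempt and no reset: what is moved stays moved. The work goes in short steps, Python scripts to look and compute and a tool call to move; the robot and the scene stay as the last step left them, time stands still between calls to the robot, and variables do not carry over. Pictures are saved under pics/ and viewed, at most 10 in all, crops included, and the job is handed in when it is done.

Besides the shell and the picture viewer there is one more tool, called after "Emit:" as name(argument=value, ...), one argument or row to a line, values as JSON. send_rows: Moves the arm, as the interface text tells. Shifts and turns lie within -1 to 1; 1 stands for 0.25 m of shift or 90 degrees of turn. Its arguments: {"type":"object","properties":{"dp":{"type":"array","items":{"type":"array","items":{"type":"number","minimum":-1,"maximum":1}}},"delta_rot":{"type":"array","items":{"type":"array","items":{"type":"number","minimum":-1,"maximum":1}}},"gripper":{"type":"array","items":{"type":"number"}}},"required":["dp","delta_rot","gripper"]}

```bash
mkdir -p pics; ls
cat > look.py <<'E'
import cv2,sys
from plant import r,cams
def snap(n,f):
    p=cams.snapshot(n); cv2.imwrite('pics/'+f,p['frame'][:,:,::-1]); return p
E
python3 - <<'E'
from look import *
import numpy as np
np.set_printoptions(precision=4,suppress=True)
for n in ('top','side'):
    p=snap(n,n+'0.png'); print(n,p['intrinsics'],p['xyz'],p['rotation'],[k for k in p])
    for l in ['case','compartment','staple','lid','lid_hinge','lid_edge','hasp','hasp_hinge','hasp_end','stand','hook_tip','hook_dip','brush','bail','bottle0','tumbler','soapdish','tin','minibottle']:
        print(l,[(np.round(d['xyz'],4).tolist(),round(d['confidence'],2)) for d in cams.recognise(l,p)][:4])
s=r.get_state();print(s)
E
```

```text
pics
top [[540.4992   0.     277.5321]
 [  0.     540.4992 214.5889]
 [  0.       0.       1.    ]] [ 0.3564 -0.0389  1.4443] [ 0.145  -0.107  -1.5562] ['frame', 'intrinsics', 'xyz', 'rotation', 'shot']
case [([0.6143, 0.1642, 0.056], 0.57)]
compartment []
staple [([0.6118, 0.1633, 0.0555], 0.73)]
lid [([0.6494, 0.1698, 0.205], 0.85)]
lid_hinge [([0.6468, 0.1643, 0.2042], 0.75)]
lid_edge [([0.6498, 0.1708, 0.2043], 0.79)]
hasp [([0.679, 0.1758, 0.2375], 0.79)]
hasp_hinge [([0.6814, 0.1769, 0.2391], 0.74)]
hasp_end [([0.6803, 0.1737, 0.239], 0.78)]
stand [([0.4894, -0.1856, 0.0092], 0.8)]
hook_tip [([0.4959, -0.1855, 0.0125], 0.67)]
hook_dip [([0.4957, -0.1884, 0.0137], 0.98)]
brush [([0.7274, -0.2294, 0.0381], 0.96), ([0.4331, -0.1728, 0.1541], 0.62), ([0.3507, -0.325, 0.0365], 0.59)]
bail [([0.4316, -0.1707, 0.1566], 0.97), ([0.3502, -0.3215, 0.0385], 0.84), ([0.7267, -0.2307, 0.037], 0.68)]
bottle0 [([0.5793, -0.2484, 0.1364], 0.96), ([0.5937, -0.1629, 0.1341], 0.86), ([0.7405, -0.0379, 0.1385], 0.86)]
tumbler [([0.404, 0.0067, 0.025], 0.92)]
soapdish [([0.3874, 0.2174, 0.0199], 0.
[... 1451 characters left out ...]
, 0.0295, 0.0694], 0.95)]
soapdish [([0.3861, 0.2326, 0.0188], 0.75), ([0.3973, 0.0301, 0.0698], 0.75)]
tin [([0.5168, 0.2209, 0.0338], 0.47)]
minibottle [([0.5824, 0.25, 0.0555], 0.61)]
{'clock': 2.0, 'joint_pos': array([-1.2505,  0.6149, -0.0126,  1.4234,  0.0081,  1.1034, -0.0404]), 'dq': array([-0.0002, -0.0006, -0.0002,  0.0003, -0.001 , -0.0018, -0.0011]), 'joint_torque': array([  0.0001, -45.8816,   0.2089, -16.6029,  -0.0611,   0.0132,
         0.    ]), 'tool_pos': array([0.2209, 0.6113, 0.2186]), 'orientation': array([-0.5419, -3.0944,  0.0001]), 'force': array([-0.0958, -0.4246,  0.1267]), 'moment': array([0.0106, 0.0156, 0.0011]), 'grasp_force': 0.0, 'width': 0.09290837557054435}
```

View pictures.

View pics/top0.png

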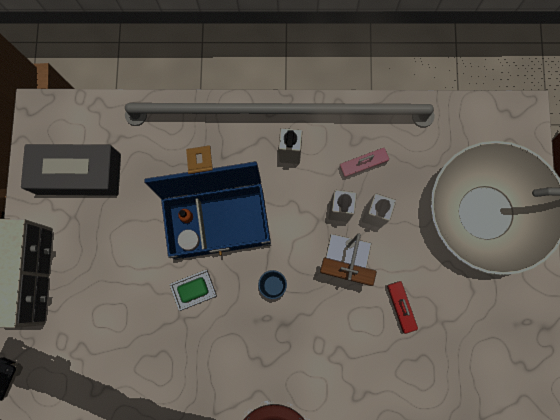

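View pics/side0.png

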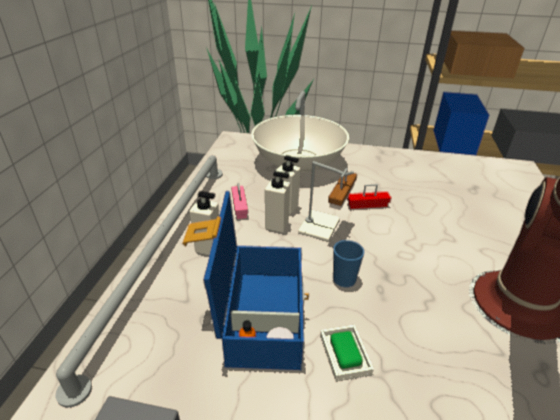

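Run:
```python
import cv2,numpy as np
t=cv2.imread('pics/top0.png');s=cv2.imread('pics/side0.png')
def c(im,x,y,w,h,k):
    o=cv2.resize(im[y:y+h,x:x+w],None,fx=k,fy=k,interpolation=cv2.INTER_CUBIC)
    o=cv2.convertScaleAbs(o,alpha=1.3,beta=15)
    for i in range(0,w,10): cv2.line(o,(int(i*k),0),(int(i*k),6 if i%50 else 12),(0,255,255),1)
    for j in range(0,h,10): cv2.line(o,(0,int(j*k)),(6 if j%50 else 12,int(j*k)),(0,255,255),1)
    return o
a=c(t,310,225,80,70,5); b=c(s,300,150,80,70,5)   #400x350
cv2.imwrite('pics/c1.png',np.hstack([a,b]))
a=c(t,140,140,140,130,2.857);b=c(s,190,190,130,182,2.857)
h=max(a.shape[0],b.shape[0]);a=cv2.copyMakeBorder(a,0,h-a.shape[0],0,0,0);b=cv2.copyMakeBorder(b,0,h-b.shape[0],0,0,0)
o=np.hstack([a,b]);print(o.shape);cv2.imwrite('pics/c2.png',o)
```

```text
(520, 771, 3)
```

View pics/c1.png

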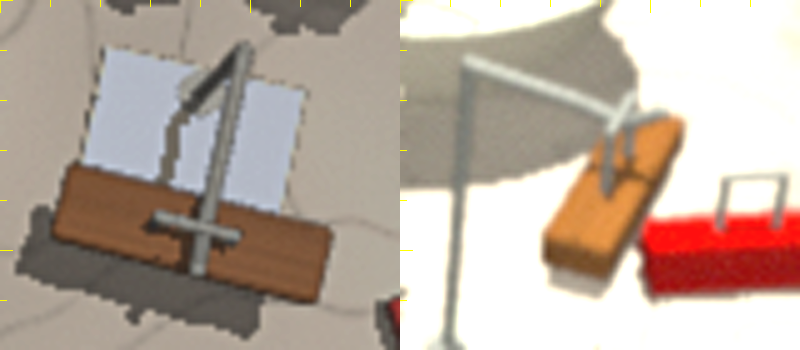

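View pics/c2.png

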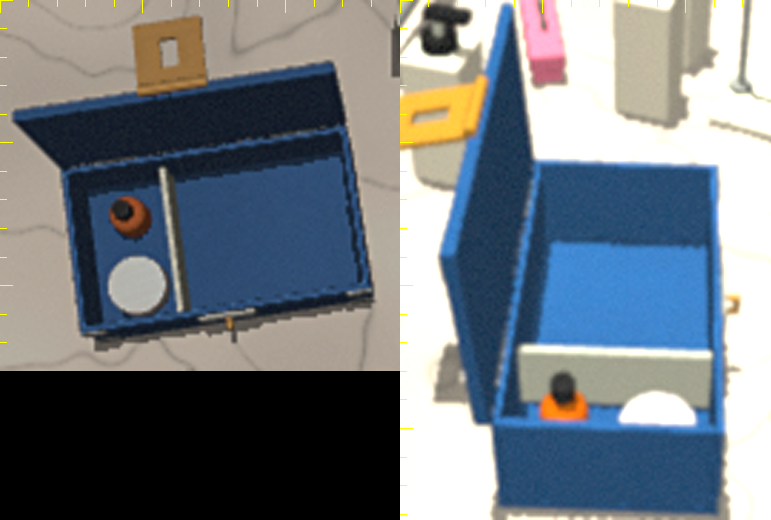

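```bash
cat > fit.py <<'E'
import numpy as np,pickle,os
from scipy.spatial.transform import Rotation as R
from scipy.optimize import least_squares
np.set_printoptions(precision=4,suppress=True)
K={'t':(540.4992,277.5321,214.5889,[0.3564,-0.0389,1.4443],[0.145,-0.107,-1.5562]),
   's':(402.8307,275.3616,207.8373,[0.4342,0.7282,0.7077],[0.1206,-1.3591,-2.6267])}
def proj(c,P):
    f,cx,cy,t,rv=K[c]; p=R.from_rotvec(rv).inv().apply(np.atleast_2d(P)-t)
    return np.c_[cx-f*p[:,0]/p[:,2], cy+f*p[:,1]/p[:,2]]
def Rz(a): return R.from_euler('z',a)
def lidp(a,u): # shut-frame points rel. hinge -> case frame
    return R.from_euler('y',a).apply(np.atleast_2d(u))+[.075,0,.09]
def hasp(h,L,y,o): # L from hinge, o outward
    return np.array([-.155,y,.008])+L*np.array([-np.sin(h),0,-np.cos(h)])+o*np.array([-np.cos(h),0,np.sin(h)])
E
python3 - <<'E'
from fit import *
T=lambda x,y:(140+x/2.857,140+y/2.857); S=lambda x,y:(190+(x-400)/2.857,190+y/2.857)
obs=[('t',(-.075,.13,.09),T(83,332)),('t',(-.075,-.13,.09),T(371,288)),('t',(.075,-.13,.09),T(346,128)),('t',(.075,.13,.09),T(63,171)),
('s',(-.075,.13,.09),S(722,430)),('s',(.075,.13,.09),S(497,428)),('s',(.075,.13,0),S(501,505)),('s',(-.075,.13,0),S(718,513)),('s',(-.075,-.13,.09),S(718,168)),('s',(.075,-.13,.09),S(537,162))]
lid=[('t',(-.152,.131,.01),T(15,112)),('t',(-.152,-.131,.01),T(332,64)),('s',(-.152,.131,.01),S(443,250)),('s',(-.152,.131,0),S(462,257)),('s',(-.152,-.131,0),S(513,10)),('s',(-.152,-.131,.01),S(500,12))]
hs=[('t',(.06,.028,0),T(134,22)),('t',(.06,-.028,0),T(201,17)),('s',(.06,.028,0),S(402,140))]
def res(p,full=False):
    x,y,z,yaw,a,h=p; out=[]
    W=lambda P:Rz(yaw).apply(np.atleast_2d(P))+[x,y,z]
    for c,P,o in obs: out.append(proj(c,W(P))[0]-o)
    for c,P,o in lid: out.append(proj(c,W(lidp(a,P)))[0]-o)
    for c,P,o in hs[:2]: out.append(proj(c,W(lidp(a,hasp(h,*P))))[0]-o)
    return np.array(out) if full else np.array(out).ravel()
f=least_squares(res,[.6,.17,0,.0,1.7,3.1],loss='soft_l1')
print('case',f.x);print(res(f.x,True).round(1))
x,y,z,yaw,a,h=f.x
W=lambda P:Rz(yaw).apply(np.atleast_2d(P))+[x,y,z]
print('comp',W((0,-.0415,.006)),'lidedge',W(lidp(a,(-.152,0,.01))),'hasphinge',W(lidp(a,hasp(h,0,0,0))),'haspend',W(lidp(a,hasp(h,.06,0,0))))
T=lambda x,y:(310+x/5,225+y/5); S=lambda x,y:(300+(x-400)/5,150+y/5)
ob=[('t',(.019,.065,.038),T(75,163)),('t',(.019,-.065,.038),T(332,230)),('t',(-.019,-.065,.038),T(318,301)),('t',(-.019,.065,.038),T(52,236)),
('t',(0,.02,.074),T(153,216)),('t',(0,-.02,.074),T(240,237)),
('s',(.019,.065,.038),S(545,240)),('s',(.019,.065,.016),S(545,262)),('s',(-.019,-.065,.038),S(683,120)),('s',(0,.02,.074),S(608,130)),('s',(0,-.02,.074),S(634,97)),('s',(-.019,.065,.016),S(603,277))]
def rb(p,full=False):
    W=Rz(p[3]).apply(np.array([o[1] for o in ob]))+p[:3]
    out=np.array([proj(o[0],w)[0]-o[2] for o,w in zip(ob,W)])
    return out if full else out.ravel()
g=least_squares(rb,[.43,-.17,.12,0],loss='soft_l1');print('brush',g.x);print(rb(g.x,True).round(1))
# stand base + hook
so=[('t',(.015,.055,.012),T(103,48)),('t',(.015,-.055,.012),T(305,92)),('t',(0,0,.2),T(244,46)),('t',(-.103,0,.197),T(198,270)),('s',(0,0,.2),S(466,62)),('t',(-.075,.055,.012),T(80,165))]
def rs(p,full=False):
    W=Rz(p[2]).apply(np.array([o[1] for o in so]))+[p[0],p[1],0]
    out=np.array([proj(o[0],w)[0]-o[2] for o,w in zip(so,W)])
    return out if full else out.ravel()
q=least_squares(rs,[.5,-.18,0],loss='soft_l1');print('stand',q.x);print(rs(q.x,True).round(1))
print('dip',Rz(q.x[2]).apply([-.085,0,.186])+[q.x[0],q.x[1],0],'bail',g.x[:3]+[0,0,.074])
E
```

```text
case [ 0.5614  0.1525 -0.0056  0.1693  1.6267  3.2056]
[[ 0.2  0.8]
 [ 0.9 -0. ]
 [ 0.7 -1.2]
 [ 0.  -0.4]
 [ 1.8  1.4]
 [-1.6 -0.5]
 [ 0.   1.4]
 [ 0.7  1.1]
 [-0.1 -0.9]
 [-0.5 -0.6]
 [ 0.1  0.2]
 [ 1.4 -0.9]
 [-0.3  3.1]
 [-0.8  0.6]
 [ 0.9 -1.8]
 [ 0.9 -2.4]
 [-0.3  1.3]
 [-0.  -0.8]]
comp [[0.5684 0.1116 0.0004]] lidedge [[0.6536 0.1683 0.2356]] hasphinge [[0.6518 0.168  0.2387]] haspend [[0.7105 0.178  0.2316]]
brush [ 0.4308 -0.1757  0.1175 -0.226 ]
[[-1.7 -0.6]
 [ 0.6 -1.1]
 [-0.   0.4]
 [-0.7  0.4]
 [ 0.9  0.1]
 [ 0.5 -0. ]
 [-0.7 -2.6]
 [-1.5  0.3]
 [ 0.3  0.6]
 [ 0.9  0.2]
 [ 0.1 -0.4]
 [ 1.5  1. ]]
stand [ 0.5127 -0.196  -0.2125]
[[ 0.3 -1.2]
 [ 0.5 -0.9]
 [ 0.1  0.5]
 [ 0.1 -0.6]
 [ 0.6 -0. ]
 [-2.3  8.4]]
dip [ 0.4296 -0.178   0.186 ] bail [ 0.4308 -0.1757  0.1915]
```

```bash
cat > mv.py <<'E'
from fit import *
def pose(psi,tilt=0,ax='x'):
    p=np.radians(psi); y=np.array([np.cos(p),np.sin(p),0]); z=np.array([0,0,-1.]); M=np.c_[np.cross(y,z),y,z]
    return R.from_matrix(M)*R.from_euler(ax,tilt,degrees=True)
def plan(targets,start=None):
    """targets: (xyz,psi[,tilt]) ; prints dp, rot relative to the start pose (measured by default)"""
    from plant import r
    s=r.get_state()
    p0,R0=(s['tool_pos'],R.from_rotvec(s['orientation'])) if start is None else (np.array(start[0]),pose(*start[1:]))
    y=R0.as_matrix()[:,1]; print('now',s['clock'],s['tool_pos'],'psi',np.degrees(np.arctan2(y[1],y[0])),'z',R0.as_matrix()[:,2],'F',s['force'],'w',s['width'],s['grasp_force'],'q',s['joint_pos'])
    for t in targets:
        Rt=pose(*t[1:]); print(t,'dp',(R0.inv().apply(np.array(t[0])-p0)/.25).round(3).tolist(),'rot',((R0.inv()*Rt).as_rotvec()/(np.pi/2)).round(3).tolist())
E
python3 - <<'E'
from mv import *
a=([.36,.40,.26],43);b=([.45,.17,.26],16);c=([.44,-.07,.22],-13)
plan([a]);plan([b],a);plan([c],b)
g=np.array([.4308,-.1757,0])+Rz(-.226).apply([0,.043,0]);print(g)
E
```

```text
now 2.0 [0.2209 0.6113 0.2186] psi 70.13226072800386 z [-0.0001 -0.0001 -1.    ] F [-0.0958 -0.4246  0.1267] w 0.09290837557054435 0.0 q [-1.2505  0.6149 -0.0126  1.4234  0.0081  1.1034 -0.0404]
([0.36, 0.4, 0.26], 43) dp [-0.811, -0.606, -0.165] rot [-0.0, -0.0, 0.301]
now 2.0 [0.2209 0.6113 0.2186] psi 43.0 z [ 0.  0. -1.] F [-0.0958 -0.4246  0.1267] w 0.09290837557054435 0.0 q [-1.2505  0.6149 -0.0126  1.4234  0.0081  1.1034 -0.0404]
([0.45, 0.17, 0.26], 16) dp [-0.918, -0.364, 0.0] rot [0.0, 0.0, 0.3]
now 2.0 [0.2209 0.6113 0.2186] psi 16.0 z [ 0.  0. -1.] F [-0.0958 -0.4246  0.1267] w 0.09290837557054435 0.0 q [-1.2505  0.6149 -0.0126  1.4234  0.0081  1.1034 -0.0404]
([0.44, -0.07, 0.22], -13) dp [-0.912, -0.303, 0.16] rot [0.0, 0.0, 0.322]
[ 0.4404 -0.1338  0.    ]
```

Emit:
send_rows(
  dp=[
    [-0.81,-0.61,-0.165],
    [-0.81,-0.61,-0.165],
    [-0.81,-0.61,-0.165],
    [-0.81,-0.61,-0.165],
    [-0.81,-0.61,-0.165],
    [-0.81,-0.61,-0.165],
    [-0.81,-0.61,-0.165],
  ],
  delta_rot=[
    [0,0,0.3],
    [0,0,0.3],
    [0,0,0.3],
    [0,0,0.3],
    [0,0,0.3],
    [0,0,0.3],
    [0,0,0.3],
  ],
  gripper=[0.7,0.7,0.7,0.7,0.7,0.7,0.7],
)

```text
clock: 2.58
tool_pos: [0.3659, 0.3914, 0.2618]
orientation: [1.265, 2.869, -0.001]
force: [0.5, -1.1, -0.7]
width: 0.065
grasp_force: 0.0
```

Emit:
send_rows(
  dp=[
    [-0.92,-0.36,0],
    [-0.92,-0.36,0],
    [-0.92,-0.36,0],
    [-0.92,-0.36,0],
    [-0.92,-0.36,0],
    [-0.92,-0.36,0],
    [-0.92,-0.36,0],
  ],
  delta_rot=[
    [0,0,0.3],
    [0,0,0.3],
    [0,0,0.3],
    [0,0,0.3],
    [0,0,0.3],
    [0,0,0.3],
    [0,0,0.3],
  ],
  gripper=[0.7,0.7,0.7,0.7,0.7,0.7,0.7],
)

```text
clock: 3.17
tool_pos: [0.4543, 0.1601, 0.2607]
orientation: [1.903, 2.492, -0.003]
force: [0.4, -0.1, 0.6]
width: 0.0652
grasp_force: 0.0
```

Emit:
send_rows(
  dp=[
    [-0.91,-0.3,0.0],
    [-0.91,-0.3,0.0],
    [-0.91,-0.3,0.0],
    [-0.91,-0.3,0.0],
    [-0.91,-0.3,0.0],
    [-0.91,-0.3,0.0],
    [-0.91,-0.3,0.0],
    [-0.91,-0.3,0.0],
  ],
  delta_rot=[
    [0,0,0.322],
    [0,0,0.322],
    [0,0,0.322],
    [0,0,0.322],
    [0,0,0.322],
    [0,0,0.322],
    [0,0,0.322],
    [0,0,0.322],
  ],
  gripper=[0.7,0.7,0.7,0.7,0.7,0.7,0.7,0.7],
)

```text
clock: 3.83
tool_pos: [0.4422, -0.0712, 0.2602]
orientation: [2.46, 1.953, 0.001]
force: [0.1, 0.8, -0.5]
width: 0.065
grasp_force: 0.0
```

Run:
```python
from mv import *
a=([.4404,-.1338,.24],-12.9);b=([.4404,-.1338,.129],-12.9)
plan([a]);plan([b],a)
```

```text
now 3.8333 [ 0.4422 -0.0712  0.2602] psi -13.11606283310532 z [ 0.0008 -0.0001 -1.    ] F [ 0.0501  0.8233 -0.4678] w 0.06495712580699806 0.0 q [-0.2969  0.2808  0.5307  1.9225 -0.1697  0.9812  0.0825]
([0.4404, -0.1338, 0.24], -12.9) dp [-0.245, 0.05, 0.081] rot [0.0, -0.0, -0.002]
now 3.8333 [ 0.4422 -0.0712  0.2602] psi -12.900000000000007 z [ 0.  0. -1.] F [ 0.0501  0.8233 -0.4678] w 0.06495712580699806 0.0 q [-0.2969  0.2808  0.5307  1.9225 -0.1697  0.9812  0.0825]
([0.4404, -0.1338, 0.129], -12.9) dp [0.0, 0.0, 0.444] rot [0.0, 0.0, 0.0]
```

Emit:
send_rows(
  dp=[
    [-0.245,0.05,0.08],
    [-0.245,0.05,0.08],
    [-0.245,0.05,0.08],
    [-0.245,0.05,0.08],
  ],
  delta_rot=[
    [0,0,0],
    [0,0,0],
    [0,0,0],
    [0,0,0],
  ],
  gripper=[0.7,0.7,0.7,0.7],
)

```text
clock: 4.17
tool_pos: [0.441, -0.1312, 0.2395]
orientation: [-2.455, -1.958, 0.0]
force: [-0.4, 0.1, -0.4]
width: 0.065
grasp_force: 0.0
```

Emit:
send_rows(
  dp=[
    [0,0,0.1],
    [0,0,0.2],
    [0,0,0.3],
    [0,0,0.38],
    [0,0,0.444],
    [0,0,0.444],
    [0,0,0.444],
  ],
  delta_rot=[
    [0,0,0],
    [0,0,0],
    [0,0,0],
    [0,0,0],
    [0,0,0],
    [0,0,0],
    [0,0,0],
  ],
  gripper=[0.7,0.7,0.7,0.7,0.7,0.7,0.7],
)

```text
clock: 4.75
tool_pos: [0.4413, -0.1299, 0.1287]
orientation: [-2.451, -1.962, -0.0]
force: [0.1, 0.1, 0.3]
width: 0.0649
grasp_force: 0.0
```

Run:
```python
from mv import *
from look import *
import cv2
plan([([.4404,-.1338,.129],-12.9)])
a=snap('top','t1.png')['frame'][200:320,290:410,::-1];b=snap('side','s1.png')['frame'][110:230,280:400,::-1]
cv2.imwrite('pics/c3.png',cv2.resize(np.hstack([a,b]),None,fx=3.3,fy=3.3,interpolation=cv2.INTER_CUBIC))
```

```text
now 4.75 [ 0.4413 -0.1299  0.1287] psi -12.647739195563785 z [-0.0011  0.0015 -1.    ] F [0.1064 0.1095 0.312 ] w 0.06491996068087456 0.0 q [-0.0722  0.489   0.4464  2.0705 -0.3418  0.6537  0.3825]
([0.4404, -0.1338, 0.129], -12.9) dp [-0.016, 0.0, -0.001] rot [-0.001, -0.001, 0.003]
```

View pics/c3.png

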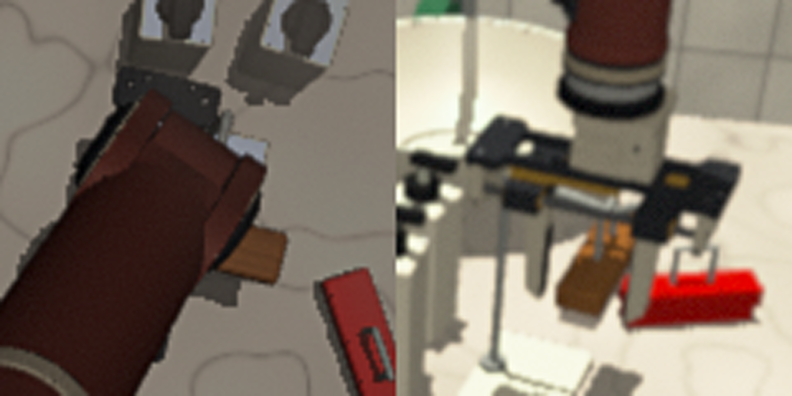

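Emit:
send_rows(
  dp=[
    [-0.016,0,0],
    [-0.016,0,0],
    [-0.016,0,0],
    [-0.016,0,0],
    [-0.016,0,0],
    [-0.016,0,0],
    [-0.016,0,0],
    [-0.016,0,0],
  ],
  delta_rot=[
    [0,0,0],
    [0,0,0],
    [0,0,0],
    [0,0,0],
    [0,0,0],
    [0,0,0],
    [0,0,0],
    [0,0,0],
  ],
  gripper=[0.7,0.2,0.2,0.2,0.2,0.2,0.2,0.2],
)

```text
clock: 5.52
tool_pos: [0.4401, -0.1362, 0.129]
orientation: [2.456, 1.959, 0.0]
force: [-0.5, -0.6, 0.5]
width: 0.0381
grasp_force: 30.0
```

Run:
```python
from mv import *
s=[.4404,-.1338,.129]
plan([([.4404,-.1338,.147],-12.9),(np.array([.4404,-.1338,.147])+.034*np.array([-.977,.211,0]),-12.9)])
```

```text
now 5.5167 [ 0.4401 -0.1362  0.129 ] psi -12.848563070073844 z [ 0.0002 -0.0002 -1.    ] F [-0.4589 -0.587   0.509 ] w 0.03809811285989836 29.999461770057678 q [-0.0605  0.489   0.4482  2.07   -0.3417  0.6527  0.392 ]
([0.4404, -0.1338, 0.147], -12.9) dp [0.01, -0.001, -0.072] rot [0.0, 0.0, 0.001]
(array([ 0.4072, -0.1266,  0.147 ]), -12.9) dp [0.008, -0.137, -0.072] rot [0.0, 0.0, 0.001]
```

Emit:
send_rows(
  dp=[
    [0,0,-0.036],
    [0,0,-0.072],
    [0,0,-0.072],
    [0,0,-0.072],
  ],
  delta_rot=[
    [0,0,0],
    [0,0,0],
    [0,0,0],
    [0,0,0],
  ],
  gripper=[0.2,0.2,0.2,0.2],
)

```text
clock: 5.85
tool_pos: [0.4403, -0.1362, 0.1477]
orientation: [2.455, 1.958, 0.002]
force: [-0.4, 0.3, -2.1]
width: 0.038
grasp_force: 30.0
```

Run:
```python
from mv import *
from look import *
import cv2
plan([])
p=snap('side','s2.png');b=p['frame'][130:230,300:400,::-1]
cv2.imwrite('pics/c4.png',cv2.resize(b,None,fx=6,fy=6,interpolation=cv2.INTER_CUBIC))
```

```text
now 5.85 [ 0.4403 -0.1362  0.1477] psi -12.842825721810682 z [ 0.0016 -0.0003 -1.    ] F [-0.3658  0.3496 -2.1382] w 0.037959354205393286 29.997273087501526 q [-0.079   0.4593  0.4701  2.0502 -0.3175  0.6997  0.3703]
```

View pics/c4.png

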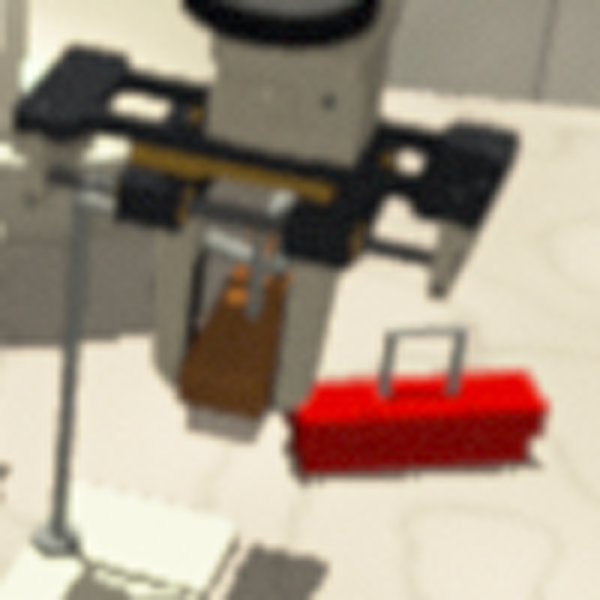

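Emit:
send_rows(
  dp=[
    [0,-0.03,0],
    [0,-0.06,0],
    [0,-0.1,0],
    [0,-0.14,0],
    [0,-0.14,0],
    [0,-0.14,0],
  ],
  delta_rot=[
    [0,0,0],
    [0,0,0],
    [0,0,0],
    [0,0,0],
    [0,0,0],
    [0,0,0],
  ],
  gripper=[0.2,0.2,0.2,0.2,0.2,0.2],
)

```text
clock: 6.4
tool_pos: [0.405, -0.1281, 0.147]
orientation: [-2.456, -1.958, -0.0]
force: [0.9, 0.1, -2.2]
width: 0.0377
grasp_force: 30.0
```

Run:
```python
from mv import *
plan([])
cams_=__import__('plant').cams
for n in('top','side'):
    p=cams_.snapshot(n);print([(d['xyz'],d['confidence']) for l in('bail','hook_tip') for d in cams_.recognise(l,p)])
```

```text
now 6.4 [ 0.405  -0.1281  0.147 ] psi -12.870638300227233 z [-0.0002  0.0004 -1.    ] F [ 0.9314  0.0952 -2.2095] w 0.03774809693893059 29.99733656644821 q [-0.0912  0.4136  0.4764  2.1393 -0.3084  0.6539  0.3733]
[([0.3501, -0.323, 0.0412], 0.85), ([0.7329, -0.2291, 0.0373], 0.59), ([0.3807, -0.2214, 0.178], 0.44), ([0.4986, -0.2208, 0.0132], 0.65), ([0.6123, 0.163, 0.0548], 0.2)]
[([0.7267, -0.211, 0.0388], 0.83), ([0.3277, -0.3223, 0.0307], 0.67), ([0.403, -0.124, 0.1733], 0.65), ([0.4866, -0.1817, 0.0103], 0.74), ([0.5165, 0.2216, 0.0373], 0.73), ([0.5819, 0.2489, 0.0594], 0.44)]
```

Run:
```python
from mv import *
t=np.array([.5614,.1525,0])+Rz(.169).apply([-.023,-.0009,0]);print(t)
a=([.405,-.128,.25],-12.87);b=([.47,.02,.25],-1);c=([*t[:2],.25],9.7)
plan([a]);plan([b,c],a)
```

```text
[0.5389 0.1477 0.    ]
now 6.7 [ 0.4062 -0.1285  0.1469] psi -12.841067264553342 z [ 0.0003 -0.0003 -1.    ] F [ 0.5122  0.2117 -1.3754] w 0.037774704819428316 29.997548460960388 q [-0.0911  0.4152  0.4762  2.1368 -0.3084  0.6542  0.3733]
([0.405, -0.128, 0.25], -12.87) dp [0.001, -0.005, -0.412] rot [0.0, 0.0, 0.0]
now 6.7 [ 0.4062 -0.1285  0.1469] psi -12.869999999999996 z [ 0.  0. -1.] F [ 0.5122  0.2117 -1.3754] w 0.037774704819428316 29.997548460960388 q [-0.0911  0.4152  0.4762  2.1368 -0.3084  0.6542  0.3733]
([0.47, 0.02, 0.25], -1) dp [0.635, 0.122, 0.0] rot [0.0, 0.0, -0.132]
([np.float64(0.5388790475138099), np.float64(0.1477442982521225), 0.25], 9.7) dp [1.195, 0.276, 0.0] rot [0.0, 0.0, -0.251]
```

Emit:
send_rows(
  dp=[
    [0,0,-0.1],
    [0,0,-0.2],
    [0,0,-0.3],
    [0,0,-0.41],
    [0,0,-0.41],
    [0,0,-0.41],
  ],
  delta_rot=[
    [0,0,0],
    [0,0,0],
    [0,0,0],
    [0,0,0],
    [0,0,0],
    [0,0,0],
  ],
  gripper=[0.2,0.2,0.2,0.2,0.2,0.2],
)

```text
clock: 7.2
tool_pos: [0.4068, -0.1286, 0.2503]
orientation: [2.454, 1.958, 0.004]
force: [-0.9, -0.1, -2.3]
width: 0.0381
grasp_force: 30.0
```

Emit:
send_rows(
  dp=[
    [0.08,0.015,0],
    [0.18,0.035,0],
    [0.28,0.055,0],
    [0.38,0.075,0],
    [0.48,0.1,0],
    [0.58,0.12,0],
    [0.64,0.13,0],
    [0.64,0.13,0],
    [0.64,0.13,0],
  ],
  delta_rot=[
    [0,0,-0.02],
    [0,0,-0.04],
    [0,0,-0.06],
    [0,0,-0.08],
    [0,0,-0.1],
    [0,0,-0.12],
    [0,0,-0.13],
    [0,0,-0.13],
    [0,0,-0.13],
  ],
  gripper=[0.2,0.2,0.2,0.2,0.2,0.2,0.2,0.2,0.2],
)

```text
clock: 7.95
tool_pos: [0.4723, 0.0203, 0.2482]
orientation: [-2.242, -2.199, 0.005]
force: [-1.0, -1.4, -2.0]
width: 0.0377
grasp_force: 30.0
```

Run:
```python
from mv import *
plan([([.5389,.1477,.25],9.7)])
```

```text
now 7.95 [0.4723 0.0203 0.2482] psi -1.104580407502593 z [-0.003  -0.0012 -1.    ] F [-0.9596 -1.4111 -2.0259] w 0.037667378082836274 29.993318617343903 q [-0.4231  0.3309  0.4508  1.879  -0.1706  0.9726  0.0841]
([0.5389, 0.1477, 0.25], 9.7) dp [0.515, 0.257, -0.009] rot [-0.002, 0.001, -0.12]
```

Emit:
send_rows(
  dp=[
    [0.1,0.05,0],
    [0.2,0.1,0],
    [0.3,0.15,0],
    [0.4,0.2,0],
    [0.5,0.25,0],
    [0.515,0.257,0],
    [0.515,0.257,0],
    [0.515,0.257,0],
    [0.515,0.257,0],
  ],
  delta_rot=[
    [0,0,-0.03],
    [0,0,-0.06],
    [0,0,-0.09],
    [0,0,-0.12],
    [0,0,-0.12],
    [0,0,-0.12],
    [0,0,-0.12],
    [0,0,-0.12],
    [0,0,-0.12],
  ],
  gripper=[0.2,0.2,0.2,0.2,0.2,0.2,0.2,0.2,0.2],
)

```text
clock: 8.7
tool_pos: [0.5394, 0.1447, 0.2493]
orientation: [2.031, 2.396, -0.003]
force: [-0.0, -0.5, -2.1]
width: 0.0375
grasp_force: 30.0
```

Run:
```python
from mv import *
plan([([.5389,.1477,.12],9.7),([.5389,.1477,.03],9.7)])
```

```text
now 8.7 [0.5394 0.1447 0.2493] psi 9.408980213432077 z [-0.0009 -0.0019 -1.    ] F [-0.0082 -0.5373 -2.1468] w 0.03751823603161571 29.993337392807007 q [-0.5441  0.4602  0.3691  1.6564 -0.1827  1.0606  0.0439]
([0.5389, 0.1477, 0.12], 9.7) dp [0.013, 0.001, 0.517] rot [-0.001, 0.001, -0.003]
([0.5389, 0.1477, 0.03], 9.7) dp [0.014, 0.001, 0.877] rot [-0.001, 0.001, -0.003]
```

Emit:
send_rows(
  dp=[
    [0.01,0,0.1],
    [0.01,0,0.2],
    [0.01,0,0.3],
    [0.01,0,0.4],
    [0.01,0,0.5],
    [0.01,0,0.5],
    [0.01,0,0.5],
  ],
  delta_rot=[
    [0,0,0],
    [0,0,0],
    [0,0,0],
    [0,0,0],
    [0,0,0],
    [0,0,0],
    [0,0,0],
  ],
  gripper=[0.2,0.2,0.2,0.2,0.2,0.2,0.2],
)

```text
clock: 9.28
tool_pos: [0.5386, 0.1485, 0.1241]
orientation: [-2.029, -2.397, 0.005]
force: [0.5, -0.2, -0.3]
width: 0.0381
grasp_force: 30.0
```

Run:
```python
from mv import *
from look import *
import cv2
plan([([.5389,.1477,.03],9.7)])
b=snap('side','s3.png')['frame'][130:390,160:360,::-1]
a=snap('top','t3.png')['frame'][110:280,130:310,::-1]
a=cv2.resize(a,None,fx=2.2,fy=2.2,interpolation=cv2.INTER_CUBIC);b=cv2.resize(b,None,fx=2,fy=2,interpolation=cv2.INTER_CUBIC)
a=cv2.copyMakeBorder(a,0,b.shape[0]-a.shape[0],0,0,0)
cv2.imwrite('pics/c5.png',np.hstack([a,b]))
```

```text
now 9.2833 [0.5386 0.1485 0.1241] psi 9.510515926936428 z [-0.0025 -0.0016 -1.    ] F [ 0.4746 -0.2497 -0.3308] w 0.03806025754659696 29.99330073595047 q [-0.51    0.6041  0.3146  1.8079 -0.2533  0.772   0.1016]
([0.5389, 0.1477, 0.03], 9.7) dp [-0.003, 0.002, 0.376] rot [-0.002, 0.001, -0.002]
```

View pics/c5.png

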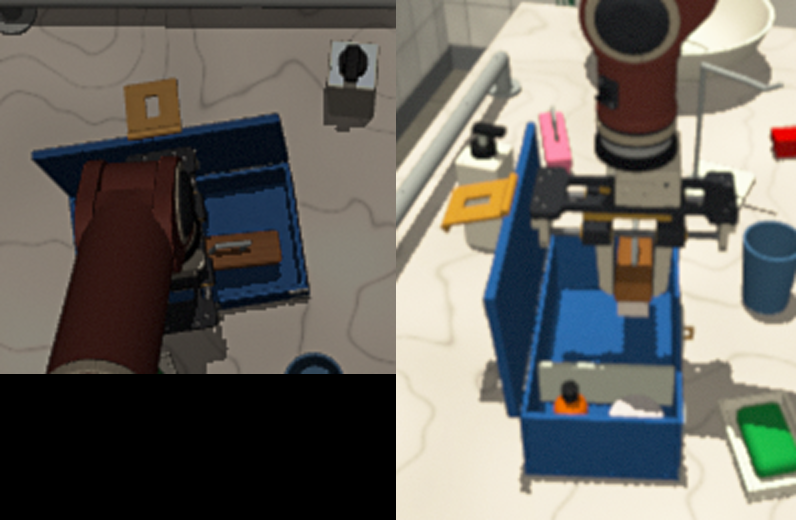

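Emit:
send_rows(
  dp=[
    [0,0,0.08],
    [0,0,0.16],
    [0,0,0.24],
    [0,0,0.32],
    [0,0,0.376],
    [0,0,0.376],
    [0,0,0.376],
  ],
  delta_rot=[
    [0,0,0],
    [0,0,0],
    [0,0,0],
    [0,0,0],
    [0,0,0],
    [0,0,0],
    [0,0,0],
  ],
  gripper=[0.2,0.2,0.2,0.2,0.2,0.2,0.2],
)

```text
clock: 9.97
tool_pos: [0.5407, 0.1503, 0.0318]
orientation: [2.026, 2.399, 0.003]
force: [0.1, 0.5, -0.4]
width: 0.0378
grasp_force: 30.0
```

Emit:
send_rows(
  dp=[
    [0,0,0.012],
    [0,0,0.024],
    [0,0,0.036],
    [0,0,0.044],
    [0,0,0.044],
  ],
  delta_rot=[
    [0,0,0],
    [0,0,0],
    [0,0,0],
    [0,0,0],
    [0,0,0],
  ],
  gripper=[0.2,0.2,0.2,0.2,0.2],
)

```text
clock: 10.38
tool_pos: [0.5411, 0.1513, 0.0248]
orientation: [2.026, 2.4, 0.008]
force: [-4.7, 0.7, 29.6]
width: 0.0375
grasp_force: 30.0
```

Emit:
send_rows(
  dp=[
    [0,0,-0.02],
    [0,0,-0.02],
    [0,0,-0.02],
  ],
  delta_rot=[
    [0,0,0],
    [0,0,0],
    [0,0,0],
  ],
  gripper=[0.2,0.2,0.2],
)

```text
clock: 10.63
tool_pos: [0.5398, 0.1499, 0.0249]
orientation: [2.027, 2.399, 0.001]
force: [-2.0, -0.6, 7.0]
width: 0.0377
grasp_force: 30.0
```

Run:
```python
from mv import *
from look import *
import cv2
plan([([.5389,.1477,.03],9.7)]); print(r.get_state()['moment'])
b=snap('side','s4.png')['frame'][170:300,200:330,::-1]
a=snap('top','t4.png')['frame'][170:270,180:300,::-1]
a=cv2.resize(a,None,fx=3.3,fy=3.3,interpolation=cv2.INTER_CUBIC);b=cv2.resize(b,None,fx=3.07,fy=4,interpolation=cv2.INTER_CUBIC)
a=cv2.copyMakeBorder(a,0,b.shape[0]-a.shape[0],0,0,0)
cv2.imwrite('pics/c6.png',np.hstack([a,b]))
```

```text
now 10.6333 [0.5398 0.1499 0.0249] psi 9.631128781309787 z [ 0.0009 -0.0003 -1.    ] F [-2.0025 -0.6278  6.9596] w 0.03772485754397574 30.002934336662292 q [-0.4641  0.7497  0.2439  1.8744 -0.3171  0.5542  0.1561]
([0.5389, 0.1477, 0.03], 9.7) dp [-0.008, -0.005, -0.02] rot [0.001, 0.0, -0.001]
[-0.2133  0.449   0.0287]
```

View pics/c6.png

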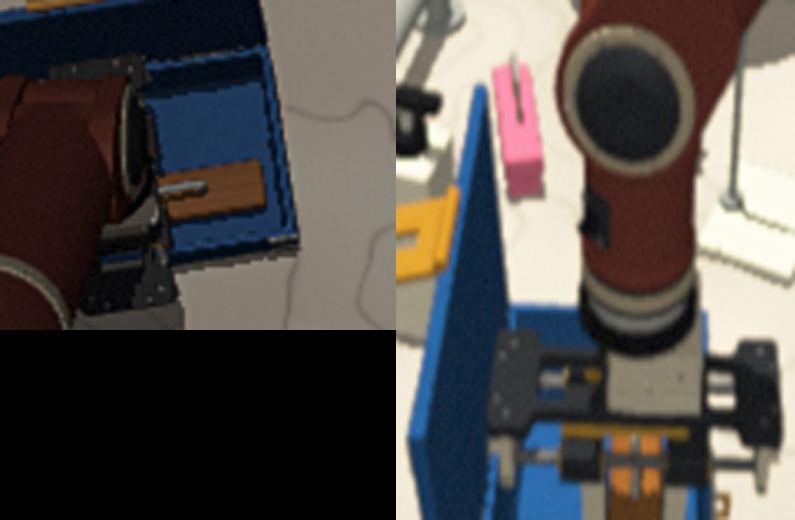

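Run:
```python
from mv import *
def model(tcp,psi,droop,dz,dy=0):
    # brush pts rel. grip (brush frame grip at y=.0406,z=.029); TCP 19mm below grip
    P=np.array([[.019,-.065,.038],[-.019,-.065,.038],[0,-.021,.074],[0,-.018,.04],[.019,.065,.038],[-.019,.065,.038]])-[0,.0406,.010+.019]
    P=R.from_euler('x',droop,degrees=True).apply(P)
    return Rz(np.radians(psi)).apply(P)+tcp+[0,0,.019+dz]
for nm,tcp,psi in(('3',[.5386,.1485,.1241],9.51),('4',[.5398,.1499,.0249],9.63)):
    for d in(0,5,8):
        for dz in (0,.009):
            print(nm,d,dz,'top',proj('t',model(tcp,psi,d,dz)).round(1).tolist(),'side',proj('s',model(tcp,psi,d,dz)).round(1).tolist())
import cv2
for n in('3','4'):
  for c in 'ts':
    im=cv2.imread(f'pics/{c}{n}.png'); h=cv2.cvtColor(im,cv2.COLOR_BGR2HSV)
    m=((h[...,0]<16)&(h[...,0]>5)&(h[...,1]>110)&(h[...,2]>60)).astype(np.uint8)
    x0,x1,y0,y1=(200,275,190,260) if c=='t' else (250,330,220,330)
    mm=m[y0:y1,x0:x1]; k,l,st,_=cv2.connectedComponentsWithStats(mm)
    for i in range(1,k):
        if st[i,4]>25:
            p=np.argwhere(l==i); b=cv2.boxPoints(cv2.minAreaRect(p[:,::-1].astype(np.float32))); print(n,c,st[i],(b+[x0,y0]).round(1).tolist())
```

```text
3 0 0 top [[255.5, 210.7], [257.8, 226.0], [237.2, 218.9], [237.4, 221.2], [202.6, 219.0], [204.6, 234.3]] side [[271.0, 231.0], [288.2, 231.5], [279.4, 230.9], [279.1, 244.4], [268.2, 272.8], [287.8, 273.4]]
3 0 0.009 top [[255.2, 210.1], [257.6, 225.5], [236.9, 218.3], [237.0, 220.7], [202.0, 218.4], [204.0, 233.9]] side [[271.0, 227.7], [288.3, 228.3], [279.5, 227.5], [279.1, 241.1], [268.2, 269.4], [287.9, 270.0]]
3 5 0 top [[255.9, 211.3], [258.2, 226.5], [239.0, 219.0], [237.9, 221.5], [202.8, 218.8], [204.8, 234.2]] side [[271.0, 234.1], [288.1, 234.6], [279.4, 231.9], [279.0, 246.0], [268.2, 271.7], [287.8, 272.3]]
3 5 0.009 top [[255.6, 210.7], [257.9, 226.0], [238.6, 218.4], [237.5, 220.9], [202.2, 218.2], [204.3, 233.7]] side [[271.0, 230.9], [288.2, 231.4], [279.5, 228.5], [279.1, 242.8], [268.2, 268.3], [287.9, 268.9]]
3 8 0 top [[256.0, 211.7], [258.2, 226.9], [240.0, 219.1], [238.1, 221.7], [203.0, 218.7], [205.0, 234.1]] side [[271.0, 236.1], [288.0, 236.6], [279.4, 232.6], [279.0, 247.1], [268.2, 271.0], [287.8, 271.6]]
3 8 0.009 top [[255.7, 211.1], [258.0, 226.3], 
[... 1267 characters left out ...]
242.7, 224.0], [240.9, 226.3], [208.0, 223.6], [210.0, 238.0]] side [[270.0, 266.1], [286.2, 266.6], [278.0, 264.7], [277.7, 277.9], [267.5, 303.0], [285.9, 303.6]]
3 t [ 24  25  34  17 342] [[223.3, 217.4], [256.0, 214.1], [257.4, 228.3], [224.8, 231.5]]
3 s [ 19  28  20  33 516] [[268.5, 279.7], [270.4, 247.7], [288.7, 248.7], [286.8, 280.8]]
4 t [ 28  29  32  17 334] [[227.6, 222.7], [258.0, 217.9], [260.1, 231.2], [229.7, 236.0]]
4 s [21 59  6  5 28] [[271.0, 279.0], [276.0, 279.0], [276.0, 283.0], [271.0, 283.0]]
4 s [29 59  7  5 29] [[279.0, 279.0], [285.0, 279.0], [285.0, 283.0], [279.0, 283.0]]
4 s [ 19  67  18  25 390] [[269.0, 287.0], [286.0, 287.0], [286.0, 311.0], [269.0, 311.0]]
```

Emit:
send_rows(
  dp=[
    [0,0,-0.04],
    [0,0,-0.06],
    [0,0,-0.06],
    [0,0,-0.06],
    [0,0,-0.06],
  ],
  delta_rot=[
    [0,0,0],
    [0,0,0],
    [0,0,0],
    [0,0,0],
    [0,0,0],
  ],
  gripper=[0.2,0.2,0.2,0.2,0.2],
)

```text
clock: 11.15
tool_pos: [0.5391, 0.1503, 0.0391]
orientation: [-2.026, -2.4, 0.001]
force: [0.3, 0.0, -1.4]
width: 0.0378
grasp_force: 30.0
```

Run:
```python
from mv import *
from plant import r,cams
for i in range(4):
    s=r.get_state();print(s['clock'],s['tool_pos'],s['force'],s['moment']);cams.snapshot('side')
```

```text
11.15 [0.5391 0.1503 0.0391] [ 0.3233  0.0017 -1.4268] [0.0191 0.0412 0.0761]
11.2 [0.5391 0.1503 0.039 ] [-0.0056 -0.0062 -1.7981] [0.0117 0.124  0.0162]
11.25 [0.5391 0.1503 0.039 ] [-0.6049  0.8006 -1.8739] [0.0237 0.077  0.0247]
11.3 [0.5391 0.1503 0.039 ] [ 0.3287  0.0055 -1.3412] [-0.0228  0.0756  0.0449]
```

Emit:
send_rows(
  dp=[
    [0,0,0.02],
    [0,0,0.03],
    [0,0,0.04],
    [0,0,0.05],
    [0,0,0.06],
    [0,0,0.06],
    [0,0,0.06],
  ],
  delta_rot=[
    [0,0,0],
    [0,0,0],
    [0,0,0],
    [0,0,0],
    [0,0,0],
    [0,0,0],
    [0,0,0],
  ],
  gripper=[0.2,0.2,0.2,0.2,0.2,0.2,0.2],
)

```text
clock: 11.93
tool_pos: [0.5394, 0.1503, 0.0248]
orientation: [-2.027, -2.4, 0.0]
force: [-1.7, -0.0, 4.2]
width: 0.0378
grasp_force: 30.0
```

Run:
```python
from mv import *
from plant import r,cams
for i in range(4):
    s=r.get_state();print(s['clock'],s['tool_pos'],s['force'],s['moment'],R.from_rotvec(s['orientation']).as_matrix()[:,2]);cams.snapshot('side')
```

```text
11.9333 [0.5394 0.1503 0.0248] [-1.7479 -0.0246  4.2352] [-0.1154  0.4357 -0.0262] [-0.0002  0.0002 -1.    ]
11.9833 [0.5394 0.1503 0.0248] [-2.3497 -0.4076  4.3729] [-0.1324  0.4118 -0.04  ] [-0.0002  0.0002 -1.    ]
12.0333 [0.5394 0.1503 0.0249] [-2.1376 -0.0436  5.3578] [-0.1014  0.4527 -0.0234] [-0.0002  0.0002 -1.    ]
12.0833 [0.5394 0.1503 0.0249] [-1.6493 -0.1594  5.6299] [-0.1406  0.5168 -0.0508] [-0.0002  0.0002 -1.    ]
```

Run:
```python
from mv import *
tcp=np.array([.5398,.1499,.0249]);d=np.array([np.cos(np.radians(9.6)),np.sin(np.radians(9.6)),0])
def solve(px,tcp,d,cam='s'):
    f=least_squares(lambda p:proj(cam,tcp+p[0]*d+[0,0,p[1]])[0]-px,[0,.07]);return f.x
for n,px in(('rod',(308.8,286.3)),('postF',(320.2,292.5)),('postR',(235.5,292.5)),('railF top',(322,256)),('railbot',(311,275))):print(n,solve(px,tcp,d))
t2=np.array([.4403,-.1362,.1477]);d2=np.array([.975,-.222,0])
for n,px in(('postF',(373,179.5)),('rodF',(367,171.5)),('fingertipF',(349,197.5)),('railfrontcorner',(378,165)),('postR tip',(313,162))):print(n,solve(px,t2,d2))
```

```text
rod [-0.0654  0.0692]
postF [-0.0903  0.0518]
postR [0.0877 0.0438]
railF top [-0.0861  0.154 ]
railbot [-0.0679  0.1018]
postF [-0.0789  0.0659]
rodF [-0.0619  0.0835]
fingertipF [-0.0283  0.0001]
railfrontcorner [-0.0843  0.1063]
postR tip [0.0725 0.0771]
```

Run:
```python
from mv import *
import cv2
def pts(tcp,psi,droop,dz):
    P=np.array([[.019,.065,.016],[-.019,.065,.016],[.015,.059,0],[-.015,.059,0]])-[0,.0406,.029]
    P=R.from_euler('x',droop,degrees=True).apply(P)
    return proj('s',Rz(np.radians(psi)).apply(P)+tcp+[0,0,.019+dz]).round(1).tolist()
for nm,tcp,psi in(('2',[.4403,-.1362,.1477],-12.85),('3',[.5386,.1485,.1241],9.51),('4',[.5398,.1499,.0249],9.63)):
    for d in(0,8):
        for dz in(-.009,0,.009): print(nm,d,dz,pts(tcp,psi,d,dz))
for n,c in (('2',338),('3',278),('4',277)):
    im=cv2.imread(f'pics/s{n}.png')
    r0={'2':185,'3':265,'4':295}[n]
    print(n,[(y,im[y,c].tolist()) for y in range(r0,r0+34)])
```

```text
2 0 -0.009 [[327.8, 199.0], [342.5, 202.6], [329.5, 203.4], [340.9, 206.3]]
2 0 0 [[328.1, 196.0], [342.9, 199.6], [329.8, 200.4], [341.3, 203.3]]
2 0 0.009 [[328.4, 192.9], [343.3, 196.6], [330.1, 197.5], [341.7, 200.4]]
2 8 -0.009 [[327.7, 198.1], [342.4, 201.8], [329.1, 203.2], [340.6, 206.2]]
2 8 0 [[328.0, 195.1], [342.8, 198.8], [329.4, 200.3], [341.0, 203.2]]
2 8 0.009 [[328.3, 192.1], [343.2, 195.7], [329.7, 197.3], [341.4, 200.2]]
3 0 -0.009 [[268.2, 284.0], [287.3, 284.7], [270.3, 287.5], [285.1, 288.0]]
3 0 0 [[268.2, 280.8], [287.4, 281.4], [270.3, 284.4], [285.2, 284.9]]
3 0 0.009 [[268.2, 277.6], [287.6, 278.2], [270.3, 281.2], [285.4, 281.7]]
3 8 -0.009 [[268.1, 283.4], [287.4, 284.0], [270.2, 288.0], [285.1, 288.4]]
3 8 0 [[268.1, 280.1], [287.5, 280.7], [270.2, 284.8], [285.3, 285.3]]
3 8 0.009 [[268.2, 276.9], [287.6, 277.5], [270.2, 281.6], [285.4, 282.1]]
4 0 -0.009 [[267.5, 317.4], [285.3, 318.0], [269.4, 320.1], [283.3, 320.5]]
4 0 0 [[267.5, 314.6], [285.4, 315.2], [269.5, 317.4], [283.4, 317.8]]
4 0 0.009 [[267.5, 311.7], [285.6, 312.3], [269.5, 314.6], [283.5
[... 1820 characters left out ...]
 (298, [27, 54, 85]), (299, [25, 55, 86]), (300, [27, 55, 84]), (301, [25, 54, 85]), (302, [22, 52, 84]), (303, [24, 53, 82]), (304, [29, 54, 86]), (305, [27, 55, 85]), (306, [26, 53, 85]), (307, [28, 52, 85]), (308, [25, 57, 88]), (309, [28, 59, 96]), (310, [27, 64, 99]), (311, [39, 70, 101]), (312, [72, 92, 106]), (313, [99, 115, 118]), (314, [110, 127, 127]), (315, [117, 133, 131]), (316, [115, 133, 132]), (317, [115, 133, 133]), (318, [115, 131, 131]), (319, [116, 132, 133]), (320, [114, 132, 131]), (321, [116, 133, 131]), (322, [114, 132, 130]), (323, [112, 132, 130]), (324, [116, 132, 131]), (325, [112, 129, 129]), (326, [115, 131, 132]), (327, [112, 125, 128]), (328, [112, 120, 127])]
```

Emit:
send_rows(
  dp=[
    [0,0,-0.1],
    [0,0,-0.22],
    [0,0,-0.34],
    [0,0,-0.46],
    [0,0,-0.58],
    [0,0,-0.7],
    [0,0,-0.7],
    [0,0,-0.7],
  ],
  delta_rot=[
    [0,0,0],
    [0,0,0],
    [0,0,0],
    [0,0,0],
    [0,0,0],
    [0,0,0],
    [0,0,0],
    [0,0,0],
  ],
  gripper=[0.2,0.2,0.2,0.2,0.2,0.2,0.2,0.2],
)

```text
clock: 12.8
tool_pos: [0.5404, 0.1505, 0.2005]
orientation: [2.025, 2.399, 0.005]
force: [0.0, 0.2, -1.6]
width: 0.038
grasp_force: 30.0
```

Run:
```python
from mv import *
a=([.50,.43,.20],9.6)
plan([([.52,.29,.2],9.6),a]);plan([([.5,.43,.05],9.6)],a)
```

```text
now 12.8 [0.5404 0.1505 0.2005] psi 9.657865652197732 z [ 0.0035  0.0011 -1.    ] F [ 0.0167  0.1752 -1.6443] w 0.03797139736392086 29.999465346336365 q [-0.541   0.5112  0.3546  1.7227 -0.212   0.9417  0.0652]
([0.52, 0.29, 0.2], 9.6) dp [0.564, 0.013, 0.002] rot [0.002, -0.0, 0.001]
([0.5, 0.43, 0.2], 9.6) dp [1.129, 0.028, 0.003] rot [0.002, -0.0, 0.001]
now 12.8 [0.5404 0.1505 0.2005] psi 9.600000000000001 z [ 0.  0. -1.] F [ 0.0167  0.1752 -1.6443] w 0.03797139736392086 29.999465346336365 q [-0.541   0.5112  0.3546  1.7227 -0.212   0.9417  0.0652]
([0.5, 0.43, 0.05], 9.6) dp [0.0, 0.0, 0.6] rot [0.0, 0.0, 0.0]
```

Emit:
send_rows(
  dp=[
    [0.1,0,0],
    [0.22,0,0],
    [0.34,0,0],
    [0.46,0.01,0],
    [0.58,0.01,0],
    [0.7,0.01,0],
    [0.82,0.02,0],
    [0.94,0.02,0],
    [1,0.02,0],
    [1,0.02,0],
  ],
  delta_rot=[
    [0,0,0],
    [0,0,0],
    [0,0,0],
    [0,0,0],
    [0,0,0],
    [0,0,0],
    [0,0,0],
    [0,0,0],
    [0,0,0],
    [0,0,0],
  ],
  gripper=[0.2,0.2,0.2,0.2,0.2,0.2,0.2,0.2,0.2,0.2],
)

```text
clock: 13.63
tool_pos: [0.499, 0.4025, 0.1963]
orientation: [-2.015, -2.405, 0.004]
force: [0.5, -0.2, -1.3]
width: 0.0376
grasp_force: 30.0
```

Emit:
send_rows(
  dp=[
    [0.1,0,0.05],
    [0.2,0,0.15],
    [0.2,0,0.27],
    [0.2,0,0.39],
    [0.2,0,0.51],
    [0.2,0,0.6],
    [0.2,0,0.6],
    [0.2,0,0.6],
  ],
  delta_rot=[
    [0,0,0],
    [0,0,0],
    [0,0,0],
    [0,0,0],
    [0,0,0],
    [0,0,0],
    [0,0,0],
    [0,0,0],
  ],
  gripper=[0.2,0.2,0.2,0.2,0.2,0.2,0.2,0.2],
)

```text
clock: 14.3
tool_pos: [0.4941, 0.4439, 0.0477]
orientation: [2.029, 2.397, -0.008]
force: [0.1, -0.5, -1.9]
width: 0.0374
grasp_force: 30.0
```

Run:
```python
from mv import *
from look import *
plan([([.5,.43,.012],9.6)])
import cv2
p=snap('side','s5.png');a=p['frame'][250:420,120:300,::-1]
q=snap('top','t5.png');b=q['frame'][160:330,60:200,::-1]
cv2.imwrite('pics/c7.png',cv2.resize(np.hstack([a,b]),None,fx=2.4,fy=2.4,interpolation=cv2.INTER_CUBIC))
for l in('brush','bail'):
  for pp in(p,q): print(l,[(d['xyz'],d['confidence']) for d in cams.recognise(l,pp)])
```

```text
now 14.3 [0.4941 0.4439 0.0477] psi 9.517958666233698 z [-0.0026 -0.0044 -1.    ] F [ 0.1469 -0.5272 -1.8721] w 0.03738906753114115 29.999460875988007 q [-0.9257  0.8398  0.2895  1.5432 -0.2964  0.807  -0.354 ]
([0.5, 0.43, 0.012], 9.6) dp [-0.058, 0.015, 0.143] rot [-0.002, 0.002, -0.001]
brush [([0.7199, -0.2131, 0.0416], 0.74), ([0.6373, 0.1982, 0.2046], 0.16)]
brush [([0.3503, -0.3249, 0.0384], 0.92), ([0.7299, -0.2307, 0.0392], 0.76), ([0.5025, 0.387, 0.0686], 0.75)]
bail [([0.7244, -0.2115, 0.0382], 0.72)]
bail [([0.3519, -0.3221, 0.0377], 0.92), ([0.5037, 0.3864, 0.0675], 0.7), ([0.7324, -0.2324, 0.0356], 0.7), ([0.3878, 0.2215, 0.022], 0.18)]
```

Emit:
send_rows(
  dp=[
    [0,0,0.03],
    [0,0,0.06],
    [0,0,0.08],
    [0,0,0.1],
    [0,0,0.1],
    [0,0,0.1],
  ],
  delta_rot=[
    [0,0,0],
    [0,0,0],
    [0,0,0],
    [0,0,0],
    [0,0,0],
    [0,0,0],
  ],
  gripper=[0.2,0.2,0.2,0.2,0.2,0.2],
)

```text
clock: 15.1
tool_pos: [0.4938, 0.4467, 0.0236]
orientation: [-2.027, -2.4, 0.002]
force: [0.6, 0.7, -1.3]
width: 0.0376
grasp_force: 30.0
```

Emit:
send_rows(
  dp=[
    [0,0,0.008],
    [0,0,0.016],
    [0,0,0.016],
    [0,0,0.016],
  ],
  delta_rot=[
    [0,0,0],
    [0,0,0],
    [0,0,0],
    [0,0,0],
  ],
  gripper=[0.2,0.2,0.2,0.2],
)

```text
clock: 15.43
tool_pos: [0.4941, 0.4469, 0.0204]
orientation: [-2.027, -2.4, 0.0]
force: [-0.8, 0.6, -2.2]
width: 0.0376
grasp_force: 30.0
```

Emit:
send_rows(
  dp=[
    [0,0,0.008],
    [0,0,0.016],
    [0,0,0.016],
    [0,0,0.016],
  ],
  delta_rot=[
    [0,0,0],
    [0,0,0],
    [0,0,0],
    [0,0,0],
  ],
  gripper=[0.2,0.2,0.2,0.2],
)

```text
clock: 15.77
tool_pos: [0.4945, 0.4472, 0.0189]
orientation: [-2.026, -2.4, -0.002]
force: [-2.5, -1.4, 9.4]
width: 0.0379
grasp_force: 30.0
```

Emit:
send_rows(
  dp=[
    [0,0,0.006],
    [0,0,0.012],
    [0,0,0.012],
    [0,0,0.012],
  ],
  delta_rot=[
    [0,0,0],
    [0,0,0],
    [0,0,0],
    [0,0,0],
  ],
  gripper=[0.2,0.2,0.2,0.2],
)

```text
clock: 16.1
tool_pos: [0.4945, 0.4473, 0.0188]
orientation: [-2.026, -2.4, -0.003]
force: [-6.7, -3.5, 22.2]
width: 0.0377
grasp_force: 30.0
```

Run:
```python
from mv import *
from look import *
import cv2
tcp=np.array([.5386,.1485,.1241]);p=np.radians(9.5);d=np.array([np.cos(p),np.sin(p),0]);x=np.array([-np.sin(p),np.cos(p),0])
for z in(0,-.019):
  for o in(-.036,-.019,.019,.036): print(z,o,(proj('s',[tcp+o*d+x*.0075+[0,0,z]])[0]).round(1))
a=cv2.imread('pics/s3.png')[225:305,240:320];b=snap('side','s6.png')['frame'][320:400,190:270,::-1] 
s=r.get_state();print(s['tool_pos'],s['force'],s['moment'],proj('s',s['tool_pos']))
u,v=proj('s',s['tool_pos'])[0].astype(int);im=cv2.imread('pics/s6.png');b=im[v-50:v+30,u-40:u+40];print(u-40,v-50)
o=cv2.resize(np.hstack([a,b]),None,fx=5,fy=5,interpolation=cv2.INTER_CUBIC);cv2.imwrite('pics/c8.png',o)
```

```text
0 -0.036 [295.9 277.7]
0 -0.019 [287.4 277.5]
0 0.019 [268.6 276.9]
0 0.036 [260.2 276.6]
-0.019 -0.036 [295.5 284.4]
-0.019 -0.019 [287.2 284.1]
-0.019 0.019 [268.6 283.5]
-0.019 0.036 [260.3 283.3]
[0.4945 0.4473 0.0188] [-6.7078 -4.4774 22.1119] [-1.2017  1.621  -0.0035] [[268.0998 459.6425]]
228 409Traceback (most recent call last):
  File "<stdin>", line 10, in <module>
    return _nx.concatenate(arrs, 1, dtype=dtype, casting=casting)
           ~~~~~~~~~~~~~~~^^^^^^^^^^^^^^^^^^^^^^^^^^^^^^^^^^^^^^^
ValueError: all the input array dimensions except for the concatenation axis must match exactly, but along dimension 0, the array at index 0 has size 80 and the array at index 1 has size 11
```

Run:
```python
import cv2
im=cv2.imread('pics/s3.png')
for c in (261,264,292,295): print(c,[(y,im[y,c].tolist()) for y in range(268,292,1)])
a=cv2.resize(im[225:305,240:320],None,fx=6,fy=6,interpolation=cv2.INTER_CUBIC);cv2.imwrite('pics/c8.png',a)
```

```text
261 [(268, [92, 90, 84]), (269, [93, 89, 85]), (270, [93, 85, 83]), (271, [94, 84, 79]), (272, [93, 85, 79]), (273, [84, 71, 65]), (274, [98, 65, 43]), (275, [145, 92, 39]), (276, [171, 107, 44]), (277, [173, 108, 44]), (278, [171, 108, 42]), (279, [174, 110, 44]), (280, [173, 108, 46]), (281, [172, 109, 47]), (282, [169, 106, 42]), (283, [173, 110, 46]), (284, [173, 108, 42]), (285, [175, 110, 46]), (286, [173, 109, 44]), (287, [174, 108, 43]), (288, [175, 109, 46]), (289, [173, 108, 46]), (290, [172, 108, 43]), (291, [172, 107, 42])]
264 [(268, [111, 131, 139]), (269, [110, 130, 138]), (270, [112, 130, 139]), (271, [111, 130, 140]), (272, [113, 133, 139]), (273, [111, 130, 139]), (274, [108, 127, 131]), (275, [123, 116, 112]), (276, [150, 109, 80]), (277, [166, 106, 51]), (278, [170, 107, 45]), (279, [174, 109, 47]), (280, [174, 109, 44]), (281, [173, 108, 46]), (282, [170, 107, 42]), (283, [172, 107, 42]), (284, [172, 107, 42]), (285, [175, 110, 48]), (286, [172, 109, 44]), (287, [174, 109, 47]), (288, [175, 113, 47]), (289, [170, 106, 41]), (290, [174, 109, 49]), (291, [172, 110,
[... 427 characters left out ...]
, 47]), (286, [170, 106, 47]), (287, [171, 109, 47]), (288, [170, 108, 43]), (289, [171, 108, 45]), (290, [171, 107, 45]), (291, [170, 105, 45])]
295 [(268, [104, 119, 125]), (269, [106, 119, 125]), (270, [105, 116, 122]), (271, [102, 110, 112]), (272, [100, 103, 100]), (273, [95, 93, 88]), (274, [90, 83, 75]), (275, [100, 75, 57]), (276, [136, 87, 42]), (277, [161, 99, 40]), (278, [168, 105, 47]), (279, [167, 106, 44]), (280, [170, 107, 47]), (281, [171, 108, 48]), (282, [171, 107, 46]), (283, [169, 106, 43]), (284, [170, 107, 44]), (285, [173, 110, 48]), (286, [171, 108, 46]), (287, [169, 107, 43]), (288, [172, 107, 47]), (289, [169, 106, 41]), (290, [169, 106, 45]), (291, [172, 107, 45])]
```

View pics/c8.png

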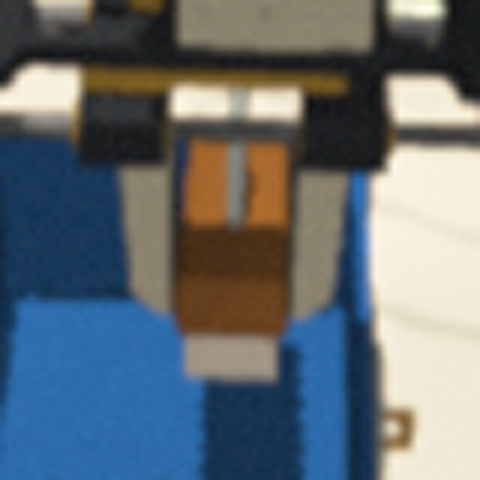

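Emit:
send_rows(
  dp=[
    [0,0,-0.01],
    [0,0,-0.014],
    [0,0,-0.014],
    [0,0,-0.014],
    [0,0,-0.014],
    [0,0,-0.014],
  ],
  delta_rot=[
    [0,0,0],
    [0,0,0],
    [0,0,0],
    [0,0,0],
    [0,0,0],
    [0,0,0],
  ],
  gripper=[0.2,0.2,0.65,0.65,0.65,0.65],
)

```text
clock: 16.65
tool_pos: [0.4939, 0.4467, 0.0161]
orientation: [2.027, 2.4, -0.002]
force: [0.3, -0.3, -0.8]
width: 0.0582
grasp_force: 0.0
```

Emit:
send_rows(
  dp=[
    [0,0,-0.1],
    [0,0,-0.25],
    [0.05,0,-0.4],
    [0.2,0,-0.5],
    [0.35,0,-0.6],
    [0.5,0,-0.6],
    [0.6,0,-0.6],
    [0.6,0,-0.6],
    [0.6,0,-0.6],
  ],
  delta_rot=[
    [0,0,0],
    [0,0,0],
    [0,0,0],
    [0,0,0],
    [0,0,0],
    [0,0,0],
    [0,0,0],
    [0,0,0],
    [0,0,0],
  ],
  gripper=[0.65,0.65,0.65,0.65,0.65,0.65,0.65,0.65,0.65],
)

```text
clock: 17.4
tool_pos: [0.467, 0.5965, 0.1651]
orientation: [-2.022, -2.404, 0.003]
force: [1.0, -1.6, -0.6]
width: 0.0604
grasp_force: 0.0
```

Run:
```python
from mv import *
from look import *
import cv2
plan([])
q=snap('top','t7.png');p=snap('side','s7.png')
b=q['frame'][180:300,60:180,::-1];a=p['frame'][300:420,100:340,::-1]
cv2.imwrite('pics/c9.png',np.vstack([cv2.resize(a,None,fx=2.5,fy=2.5,interpolation=cv2.INTER_CUBIC),cv2.copyMakeBorder(cv2.resize(b,None,fx=2.5,fy=2.5,interpolation=cv2.INTER_CUBIC),0,0,0,300,0)]))
for l in('brush','bail'):
  for pp in(p,q): print(l,[(d['xyz'],d['confidence']) for d in cams.recognise(l,pp)])
for c,im,(x0,x1,y0,y1) in(('t',q,(60,180,180,300)),('s',p,(100,340,300,420))):
    h=cv2.cvtColor(im['frame'],cv2.COLOR_RGB2HSV)
    m=((h[...,0]<16)&(h[...,0]>5)&(h[...,1]>110)&(h[...,2]>60)).astype(np.uint8)[y0:y1,x0:x1]
    k,l,st,_=cv2.connectedComponentsWithStats(m)
    for i in range(1,k):
        if st[i,4]>60:
            w=np.argwhere(l==i)[:,::-1].astype(np.float32); print(c,st[i],(cv2.boxPoints(cv2.minAreaRect(w))+[x0,y0]).round(1).tolist())
```

```text
now 17.4 [0.467  0.5965 0.1651] psi 9.876441840920595 z [-0.0016 -0.001  -1.    ] F [ 0.976  -1.5963 -0.5776] w 0.06037847096762391 0.0 q [-1.0807  0.8642  0.3372  1.109  -0.2727  1.2116 -0.5861]
brush [([0.7235, -0.2106, 0.0387], 0.91), ([0.3538, -0.3153, 0.0383], 0.85), ([0.5747, -0.2464, 0.1182], 0.67), ([0.6772, 0.1836, 0.2376], 0.47), ([0.6445, 0.1465, 0.1849], 0.35)]
brush [([0.3497, -0.3249, 0.0398], 0.86), ([0.5029, 0.3976, 0.0362], 0.77), ([0.7289, -0.2271, 0.0364], 0.69)]
bail [([0.7271, -0.2107, 0.0387], 0.94), ([0.4899, -0.1867, 0.0151], 0.62), ([0.3506, -0.316, 0.0359], 0.6)]
bail [([0.7315, -0.2309, 0.035], 0.85), ([0.3508, -0.3212, 0.04], 0.77), ([0.502, 0.4, 0.0368], 0.75), ([0.4031, 0.005, 0.0231], 0.41)]
t [ 38  55  49  20 536] [[97.1, 241.9], [145.1, 234.4], [147.2, 247.4], [99.1, 254.9]]
s [209   2  14  21  91] [[308.3, 321.8], [310.0, 301.3], [322.4, 302.4], [320.7, 322.8]]
s [219  19  18  14  85] [[319.0, 319.0], [336.0, 319.0], [336.0, 332.0], [319.0, 332.0]]
s [148  27  15  19  63] [[241.8, 332.4], [250.1, 326.2], [263.0, 343.3], [254.6, 349.5]]
s [194  38  26  43 172] [[293.6, 379.9], [309.9, 334.7], [320.9, 338.7], [304.6, 383.8]]
s [209  41  26  42 179] [[308.3, 377.9], [322.8, 337.0], [337.6, 342.3], [323.2, 383.1]]
s [178  51  18  20  75] [[274.3, 359.3], [282.4, 350.5], [295.5, 362.4], [287.4, 371.2]]
s [166  71  22  33 108] [[264.1, 400.3], [280.6, 370.1], [289.9, 375.2], [273.4, 405.4]]
s [180  82  21  25  86] [[276.3, 399.1], [290.6, 381.3], [301.6, 390.0], [287.3, 407.9]]
```

Run:
```python
from mv import *
q=np.array([[97.1,241.9],[145.1,234.4],[147.2,247.4],[99.1,254.9]])+[0.5,0.5]
q=np.array([[96.6,241.4],[145.6,233.9],[147.7,247.9],[98.6,255.4]])
P=np.array([[.019,.065,.038],[.019,-.065,.038],[-.019,-.065,.038],[-.019,.065,.038]])
f=least_squares(lambda p:(proj('t',Rz(p[2]).apply(P)+[p[0],p[1],p[3]])-q).ravel(),[.5,.4,.17,0]);print(f.x,np.degrees(f.x[2]),f.fun.round(1))
f=least_squares(lambda p:(proj('t',Rz(p[2]).apply(P)+[p[0],p[1],0])-q).ravel(),[.5,.4,.17]);print(f.x,np.degrees(f.x[2]),f.fun.round(1))
x,y,a=f.x
plan([([x,y,.14],np.degrees(a))]);plan([([x,y,.013],0)],([x,y,.14],0))
print('bail proj',proj('t',Rz(a).apply([[0,.02,.074],[0,-.02,.074]])+[x,y,0]))
```

```text
[0.5001 0.4035 0.166  0.0035] 9.512045126603237 [ 0.3 -0.1  0.2 -0.2 -0.3  0.  -0.2  0.2]
[0.5005 0.4046 0.1661] 9.517742066460215 [ 0.4 -0.   0.1 -0.2 -0.3  0.  -0.2  0.2]
now 17.7 [0.4701 0.5932 0.1671] psi 9.506549118474684 z [ 0.0004 -0.0008 -1.    ] F [-0.2089  0.1916  0.3735] w 0.06042185847847692 0.0 q [-1.077   0.8608  0.3402  1.1113 -0.2728  1.2117 -0.5862]
([np.float64(0.500477161803442), np.float64(0.40462137036284984), 0.14], np.float64(9.517742066460215)) dp [-0.764, -0.005, 0.109] rot [0.0, 0.001, -0.0]
now 17.7 [0.4701 0.5932 0.1671] psi 0.0 z [ 0.  0. -1.] F [-0.2089  0.1916  0.3735] w 0.06042185847847692 0.0 q [-1.077   0.8608  0.3402  1.1113 -0.2728  1.2117 -0.5862]
([np.float64(0.500477161803442), np.float64(0.40462137036284984), 0.013], 0) dp [0.0, 0.0, 0.508] rot [0.0, 0.0, 0.0]
bail proj [[110.1092 244.3626]
 [125.5249 241.9518]]
```

View pics/c9.png

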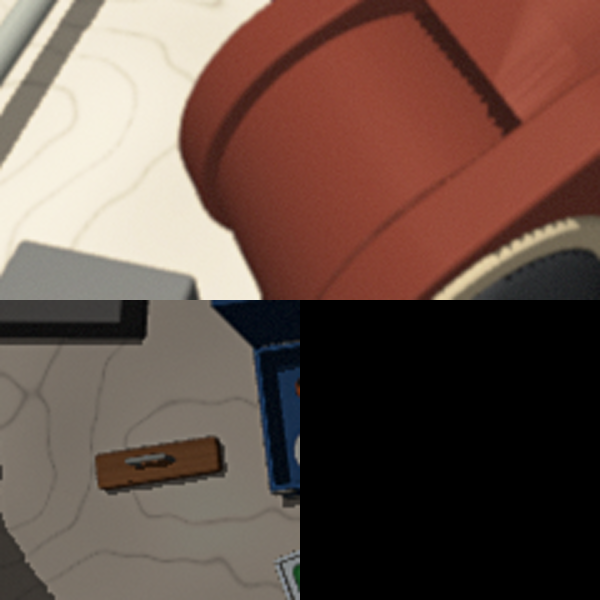

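Emit:
send_rows(
  dp=[
    [-0.15,0,0],
    [-0.3,0,0.05],
    [-0.45,0,0.1],
    [-0.6,0,0.11],
    [-0.75,0,0.11],
    [-0.764,0,0.11],
    [-0.764,0,0.11],
    [-0.764,0,0.11],
    [-0.764,0,0.11],
  ],
  delta_rot=[
    [0,0,0],
    [0,0,0],
    [0,0,0],
    [0,0,0],
    [0,0,0],
    [0,0,0],
    [0,0,0],
    [0,0,0],
    [0,0,0],
  ],
  gripper=[0.65,0.65,0.65,0.65,0.65,0.65,0.65,0.65,0.65],
)

```text
clock: 18.45
tool_pos: [0.5002, 0.4088, 0.1396]
orientation: [-2.023, -2.402, -0.002]
force: [0.0, 0.9, -0.1]
width: 0.0607
grasp_force: 0.0
```

Run:
```python
from mv import *
plan([([.5003,.404,.04],9.5),([.5003,.404,.012],9.5)])
```

```text
now 18.45 [0.5002 0.4088 0.1396] psi 9.794485755751664 z [-0.0003  0.0022 -1.    ] F [ 0.001   0.8821 -0.1203] w 0.06066028891243223 0.0 q [-0.9018  0.7034  0.3229  1.5382 -0.2592  0.9412 -0.3264]
([0.5003, 0.404, 0.04], 9.5) dp [-0.02, -0.003, 0.398] rot [0.0, -0.001, 0.003]
([0.5003, 0.404, 0.012], 9.5) dp [-0.02, -0.003, 0.51] rot [0.0, -0.001, 0.003]
```

Emit:
send_rows(
  dp=[
    [-0.01,0,0.1],
    [-0.01,0,0.2],
    [-0.01,0,0.3],
    [-0.01,0,0.4],
    [-0.01,0,0.47],
    [-0.01,0,0.51],
    [-0.01,0,0.51],
    [-0.01,0,0.51],
  ],
  delta_rot=[
    [0,0,0],
    [0,0,0],
    [0,0,0],
    [0,0,0],
    [0,0,0],
    [0,0,0],
    [0,0,0],
    [0,0,0],
  ],
  gripper=[0.65,0.65,0.65,0.65,0.65,0.65,0.65,0.65],
)

```text
clock: 19.12
tool_pos: [0.5011, 0.4053, 0.0118]
orientation: [-2.024, -2.402, -0.0]
force: [0.2, -0.4, 0.7]
width: 0.0607
grasp_force: 0.0
```

Emit:
send_rows(
  dp=[
    [0,0,0],
    [0,0,0],
    [0,0,0],
    [0,0,0],
    [0,0,0],
    [0,0,0],
    [0,0,0],
  ],
  delta_rot=[
    [0,0,0],
    [0,0,0],
    [0,0,0],
    [0,0,0],
    [0,0,0],
    [0,0,0],
    [0,0,0],
  ],
  gripper=[0.65,0.2,0.2,0.2,0.2,0.2,0.2],
)

```text
clock: 19.7
tool_pos: [0.5017, 0.4042, 0.0125]
orientation: [2.027, 2.4, 0.001]
force: [0.1, -1.0, 3.9]
width: 0.038
grasp_force: 30.0
```

Emit:
send_rows(
  dp=[
    [0,0,-0.05],
    [0,0,-0.15],
    [0,0,-0.27],
    [0,0,-0.4],
    [0,0,-0.52],
    [0,0,-0.65],
    [0,0,-0.75],
    [0,0,-0.75],
    [0,0,-0.75],
  ],
  delta_rot=[
    [0,0,0],
    [0,0,0],
    [0,0,0],
    [0,0,0],
    [0,0,0],
    [0,0,0],
    [0,0,0],
    [0,0,0],
    [0,0,0],
  ],
  gripper=[0.2,0.2,0.2,0.2,0.2,0.2,0.2,0.2,0.2],
)

```text
clock: 20.45
tool_pos: [0.5018, 0.4041, 0.201]
orientation: [2.027, 2.4, 0.004]
force: [-0.1, -0.0, -2.4]
width: 0.0376
grasp_force: 30.0
```

Run:
```python
from mv import *
t=np.array([.5614,.1525,0])+Rz(.169).apply([-.023,-.0415,0]);print(t)
plan([([.53,.25,.2],9.6),([*t[:2],.2],9.6)])
```

```text
[0.5457 0.1077 0.    ]
now 20.45 [0.5018 0.4041 0.201 ] psi 9.645610074914506 z [ 0.0021  0.0018 -1.    ] F [-0.1164 -0.0027 -2.3821] w 0.037623294689439236 29.999088048934937 q [-0.9094  0.6393  0.3479  1.4756 -0.2349  1.065  -0.343 ]
([0.53, 0.25, 0.2], 9.6) dp [-0.627, 0.008, 0.003] rot [0.002, -0.001, 0.001]
([np.float64(0.5457078327166611), np.float64(0.10772270792073611), 0.2], 9.6) dp [-1.198, -0.025, 0.002] rot [0.002, -0.001, 0.001]
```

Emit:
send_rows(
  dp=[
    [-0.08,0,0],
    [-0.2,0,0],
    [-0.32,0,0],
    [-0.44,0,0],
    [-0.56,0,0],
    [-0.68,0,0],
    [-0.8,-0.005,0],
    [-0.9,-0.01,0],
    [-0.9,-0.01,0],
    [-0.9,-0.01,0],
  ],
  delta_rot=[
    [0,0,0],
    [0,0,0],
    [0,0,0],
    [0,0,0],
    [0,0,0],
    [0,0,0],
    [0,0,0],
    [0,0,0],
    [0,0,0],
    [0,0,0],
  ],
  gripper=[0.2,0.2,0.2,0.2,0.2,0.2,0.2,0.2,0.2,0.2],
)

```text
clock: 21.28
tool_pos: [0.5356, 0.1795, 0.1977]
orientation: [-2.031, -2.395, 0.006]
force: [0.0, 0.6, -2.5]
width: 0.0379
grasp_force: 30.0
```

Emit:
send_rows(
  dp=[
    [-0.1,0,0],
    [-0.2,-0.01,0],
    [-0.3,-0.015,0],
    [-0.3,-0.015,0],
    [-0.3,-0.015,0],
    [-0.3,-0.015,0],
  ],
  delta_rot=[
    [0,0,0],
    [0,0,0],
    [0,0,0],
    [0,0,0],
    [0,0,0],
    [0,0,0],
  ],
  gripper=[0.2,0.2,0.2,0.2,0.2,0.2],
)

```text
clock: 21.78
tool_pos: [0.5447, 0.1098, 0.1984]
orientation: [-2.022, -2.401, 0.001]
force: [0.8, 1.1, -1.1]
width: 0.0375
grasp_force: 30.0
```

Run:
```python
from mv import *
plan([([.5457,.1077,.05],9.7),([.5457,.1077,.025],9.7)])
```

```text
now 21.7833 [0.5447 0.1098 0.1984] psi 9.812729866591706 z [-0.0023  0.0014 -1.    ] F [ 0.8073  1.0705 -1.0621] w 0.03746353448415735 29.999439418315887 q [-0.4693  0.5086  0.3558  1.7351 -0.2141  0.9381  0.144 ]
([0.5457, 0.1077, 0.05], 9.7) dp [-0.01, 0.004, 0.594] rot [-0.001, -0.001, 0.001]
([0.5457, 0.1077, 0.025], 9.7) dp [-0.01, 0.004, 0.694] rot [-0.001, -0.001, 0.001]
```

Emit:
send_rows(
  dp=[
    [0,0,0.1],
    [0,0,0.2],
    [0,0,0.3],
    [0,0,0.4],
    [0,0,0.5],
    [0,0,0.58],
    [0,0,0.64],
    [0,0,0.66],
    [0,0,0.66],
    [0,0,0.66],
  ],
  delta_rot=[
    [0,0,0],
    [0,0,0],
    [0,0,0],
    [0,0,0],
    [0,0,0],
    [0,0,0],
    [0,0,0],
    [0,0,0],
    [0,0,0],
    [0,0,0],
  ],
  gripper=[0.2,0.2,0.2,0.2,0.2,0.2,0.2,0.2,0.2,0.2],
)

```text
clock: 22.62
tool_pos: [0.5457, 0.1087, 0.0345]
orientation: [-2.024, -2.402, -0.001]
force: [-0.6, 0.5, -1.4]
width: 0.0378
grasp_force: 30.0
```

Emit:
send_rows(
  dp=[
    [0,0,0.01],
    [0,0,0.02],
    [0,0,0.03],
    [0,0,0.03],
    [0,0,0.03],
  ],
  delta_rot=[
    [0,0,0],
    [0,0,0],
    [0,0,0],
    [0,0,0],
    [0,0,0],
  ],
  gripper=[0.2,0.2,0.2,0.2,0.2],
)

```text
clock: 23.03
tool_pos: [0.5455, 0.1072, 0.0271]
orientation: [2.027, 2.4, 0.0]
force: [0.1, 0.8, -1.5]
width: 0.0375
grasp_force: 30.0
```

Emit:
send_rows(
  dp=[
    [0,0,0.01],
    [0,0,0.02],
    [0,0,0.026],
    [0,0,0.026],
    [0,0,0.026],
  ],
  delta_rot=[
    [0,0,0],
    [0,0,0],
    [0,0,0],
    [0,0,0],
    [0,0,0],
  ],
  gripper=[0.2,0.2,0.2,0.2,0.2],
)

```text
clock: 23.45
tool_pos: [0.5454, 0.1072, 0.0202]
orientation: [-2.027, -2.4, 0.001]
force: [0.8, 0.2, -1.6]
width: 0.0377
grasp_force: 30.0
```

Emit:
send_rows(
  dp=[
    [0,0,0.004],
    [0,0,0.008],
    [0,0,0.01],
    [0,0,0.01],
    [0,0,0.01],
  ],
  delta_rot=[
    [0,0,0],
    [0,0,0],
    [0,0,0],
    [0,0,0],
    [0,0,0],
  ],
  gripper=[0.2,0.2,0.2,0.2,0.2],
)

```text
clock: 23.87
tool_pos: [0.5457, 0.1072, 0.0185]
orientation: [2.027, 2.4, 0.001]
force: [-1.3, -0.5, 4.8]
width: 0.0377
grasp_force: 30.0
```

Emit:
send_rows(
  dp=[
    [0,0,0],
    [0,0,0],
    [0,0,0],
    [0,0,0],
  ],
  delta_rot=[
    [0,0,0],
    [0,0,0],
    [0,0,0],
    [0,0,0],
  ],
  gripper=[0.49,0.49,0.49,0.49],
)

```text
clock: 24.2
tool_pos: [0.5455, 0.1072, 0.0176]
orientation: [-2.027, -2.401, 0.0]
force: [-0.2, -0.1, 0.5]
width: 0.0454
grasp_force: 0.0
```

Emit:
send_rows(
  dp=[
    [0,0,-0.03],
    [0,0,-0.1],
    [0,0,-0.2],
    [0,0,-0.3],
    [0,0,-0.45],
    [0,0,-0.6],
    [0,0,-0.75],
    [0,0,-0.9],
    [0,0,-1],
    [0,0,-1],
  ],
  delta_rot=[
    [0,0,0],
    [0,0,0],
    [0,0,0],
    [0,0,0],
    [0,0,0],
    [0,0,0],
    [0,0,0],
    [0,0,0],
    [0,0,0],
    [0,0,0],
  ],
  gripper=[0.49,0.49,0.49,0.49,0.49,0.49,0.49,0.49,0.49,0.49],
)

```text
clock: 25.03
tool_pos: [0.5488, 0.1072, 0.2747]
orientation: [2.022, 2.394, 0.016]
force: [0.6, 0.0, 0.0]
width: 0.0454
grasp_force: 0.0
```

Run:
```python
from mv import *
from look import *
plan([])
for n in('top','side'):
    p=snap(n,n+'8.png')
    for l in('brush','bail','lid','hasp'):print(n,l,[(d['xyz'],d['confidence']) for d in cams.recognise(l,p)])
```

```text
now 25.0333 [0.5488 0.1072 0.2747] psi 9.635706258842452 z [ 0.0128  0.0029 -0.9999] F [0.5947 0.0434 0.0304] w 0.04540865609288359 0.0 q [-0.4897  0.4331  0.3901  1.6271 -0.181   1.1038  0.1157]
top brush [([0.7278, -0.2285, 0.0393], 0.75), ([0.5526, 0.0702, 0.0437], 0.69), ([0.3473, -0.3242, 0.0398], 0.62), ([0.6592, 0.1569, 0.2151], 0.18)]
top bail [([0.3501, -0.3218, 0.0381], 0.98), ([0.6242, 0.0896, 0.0929], 0.64), ([0.5491, 0.0681, 0.0421], 0.63), ([0.732, -0.2304, 0.0378], 0.57), ([0.6565, 0.1509, 0.2149], 0.49)]
top lid [([0.6546, 0.1567, 0.2138], 0.89), ([0.5483, 0.0707, 0.0393], 0.71)]
top hasp [([0.6982, 0.1821, 0.2339], 0.56)]
side brush [([0.3526, -0.3188, 0.0365], 0.94), ([0.721, -0.2112, 0.0382], 0.77), ([0.5406, 0.1259, 0.0458], 0.59)]
side bail [([0.5437, 0.1276, 0.0454], 0.84), ([0.7262, -0.2122, 0.037], 0.72), ([0.3483, -0.3161, 0.0317], 0.67)]
side lid [([0.6382, 0.1996, 0.2021], 0.84)]
side hasp [([0.6806, 0.1815, 0.2413], 0.81), ([0.64, 0.1993, 0.2062], 0.22)]
```

```bash
cat > lidpath.py <<'E'
from mv import *
C=np.array([.5614,.1525,0]);YAW=.169
def cw(p): return C+Rz(YAW).apply(p)
def lidtcp(adeg,rho,y=-.070,h=.0175,extra=0.):
    a=np.radians(adeg); c=R.from_euler('y',a).apply([-rho,0,.01+extra])+[.075,0,.09]
    return cw([c[0]+h,y,c[2]])
E
python3 - <<'E'
from lidpath import *
a=([.549,.107,.31],9.7);s=lidtcp(93.2,.13);b=cw([.135,-.07,.31]);c=cw([.135,-.07,.225])
print(s,b,c)
plan([a,([*b],9.7)]);plan([([*c],9.7)],([*b],9.7))
E
```

```text
[0.6814 0.102  0.2192] [0.7063 0.1062 0.31  ] [0.7063 0.1062 0.225 ]
now 25.5333 [0.5452 0.1072 0.267 ] psi 9.643772055358578 z [-0.0018 -0.0006 -1.    ] F [ 0.4715 -0.3265  0.3145] w 0.04594645376764266 0.0 q [-0.4888  0.4414  0.3875  1.6363 -0.1816  1.1015  0.1162]
([0.549, 0.107, 0.31], 9.7) dp [-0.003, 0.015, -0.172] rot [-0.001, 0.0, -0.001]
([np.float64(0.7062504842102648), np.float64(0.10620380983221353), np.float64(0.31000000000000005)], 9.7) dp [-0.112, 0.634, -0.173] rot [-0.001, 0.0, -0.001]
now 25.5333 [0.5452 0.1072 0.267 ] psi 9.700000000000001 z [ 0.  0. -1.] F [ 0.4715 -0.3265  0.3145] w 0.04594645376764266 0.0 q [-0.4888  0.4414  0.3875  1.6363 -0.1816  1.1015  0.1162]
([np.float64(0.7062504842102648), np.float64(0.10620380983221353), np.float64(0.22500000000000006)], 9.7) dp [0.0, 0.0, 0.34] rot [0.0, 0.0, 0.0]
```

Emit:
send_rows(
  dp=[
    [0,0,-0.1],
    [0,0,-0.18],
    [-0.02,0.1,-0.19],
    [-0.04,0.25,-0.19],
    [-0.07,0.4,-0.18],
    [-0.1,0.55,-0.18],
    [-0.112,0.634,-0.175],
    [-0.112,0.634,-0.175],
    [-0.112,0.634,-0.175],
  ],
  delta_rot=[
    [0,0,0],
    [0,0,0],
    [0,0,0],
    [0,0,0],
    [0,0,0],
    [0,0,0],
    [0,0,0],
    [0,0,0],
    [0,0,0],
  ],
  gripper=[0,0,0,0,0,0,0,0,0],
)

```text
clock: 26.28
tool_pos: [0.7067, 0.1058, 0.3094]
orientation: [-2.026, -2.398, 0.005]
force: [-0.4, 0.5, 0.7]
width: 0.0006
grasp_force: 0.0
```

Emit:
send_rows(
  dp=[
    [0,0,0.1],
    [0,0,0.2],
    [0,0,0.3],
    [0,0,0.34],
    [0,0,0.34],
    [0,0,0.34],
  ],
  delta_rot=[
    [0,0,0],
    [0,0,0],
    [0,0,0],
    [0,0,0],
    [0,0,0],
    [0,0,0],
  ],
  gripper=[0,0,0,0,0,0],
)

```text
clock: 26.78
tool_pos: [0.7062, 0.1065, 0.2276]
orientation: [2.026, 2.401, 0.001]
force: [0.4, 0.2, 0.3]
width: 0.0004
grasp_force: 0.0
```

Run:
```python
from lidpath import *
plan([([*lidtcp(d,.13)],9.7) for d in(93,85,78,71,64,57,50,43,36,29,22,15,8,4,1,-1)])
```

```text
now 26.7833 [0.7062 0.1065 0.2276] psi 9.675238317633303 z [ 0.0004  0.0002 -1.    ] F [0.3753 0.2167 0.3241] w 0.0003702380190489671 0.0 q [-0.3547  0.7403  0.3666  1.1968 -0.2579  1.2483  0.1736]
([np.float64(0.6809067329366225), np.float64(0.10187946808944012), np.float64(0.21929847995566523)], 9.7) dp [-0.001, -0.103, 0.033] rot [0.0, -0.0, -0.0]
([np.float64(0.6630071562748872), np.float64(0.09882530749180138), np.float64(0.22037686817940355)], 9.7) dp [-0.001, -0.175, 0.029] rot [0.0, -0.0, -0.0]
([np.float64(0.6473546292734715), np.float64(0.09615455543298901), np.float64(0.2192383050035724)], 9.7) dp [-0.001, -0.239, 0.034] rot [0.0, -0.0, -0.0]
([np.float64(0.6319555529887799), np.float64(0.09352704904456816), np.float64(0.21617309637248283)], 9.7) dp [-0.001, -0.301, 0.046] rot [0.0, -0.0, -0.0]
([np.float64(0.6170394921797918), np.float64(0.09098195839490034), np.float64(0.21122693748678253)], 9.7) dp [-0.001, -0.362, 0.066] rot [0.0, -0.0, -0.0]
([np.float64(0.6028288109572651), np.float64(0.08855722492350897), np.float64(0.20447356418305546)], 9.7) dp [-0.001, -0.42, 0.0
[... 865 characters left out ...]
float64(0.1333057341262184)], 9.7) dp [-0.001, -0.662, 0.377] rot [0.0, -0.0, -0.0]
([np.float64(0.5388270436616964), np.float64(0.07763676129761568), np.float64(0.11799518381222424)], 9.7) dp [-0.001, -0.68, 0.438] rot [0.0, -0.0, -0.0]
([np.float64(0.5372078017896079), np.float64(0.07736047405254629), np.float64(0.10904398208933455)], 9.7) dp [-0.001, -0.686, 0.474] rot [0.0, -0.0, -0.0]
([np.float64(0.5363995682277641), np.float64(0.077222567154248), np.float64(0.10226728978841079)], 9.7) dp [-0.001, -0.689, 0.501] rot [0.0, -0.0, -0.0]
([np.float64(0.5360554928283899), np.float64(0.07716385841787703), np.float64(0.09772966411471708)], 9.7) dp [-0.001, -0.691, 0.519] rot [0.0, -0.0, -0.0]
```

Emit:
send_rows(
  dp=[
    [0,-0.07,0.03],
    [0,-0.12,0.03],
    [0,-0.175,0.029],
    [0,-0.239,0.034],
    [0,-0.301,0.046],
    [0,-0.362,0.066],
    [0,-0.42,0.093],
    [0,-0.474,0.126],
    [0,-0.523,0.166],
    [0,-0.567,0.212],
  ],
  delta_rot=[
    [0,0,0],
    [0,0,0],
    [0,0,0],
    [0,0,0],
    [0,0,0],
    [0,0,0],
    [0,0,0],
    [0,0,0],
    [0,0,0],
    [0,0,0],
  ],
  gripper=[0,0,0,0,0,0,0,0,0,0],
)

```text
clock: 27.62
tool_pos: [0.569, 0.0825, 0.1774]
orientation: [2.023, 2.396, 0.011]
force: [0.7, -0.6, 2.4]
width: 0.0005
grasp_force: 1.0
```

Run:
```python
from lidpath import *
from look import *
plan([([*lidtcp(d,.13)],9.7) for d in(36,29,22,15,11,8,5,2,1,0,-1)])
for n in('side','top'):
    p=snap(n,n+'9.png')
    for l in('lid','hasp'):print(n,l,[(d['xyz'],d['confidence']) for d in cams.recognise(l,p)])
```

```text
now 27.6167 [0.569  0.0825 0.1774] psi 9.65142722708057 z [ 0.0088  0.0017 -1.    ] F [ 0.6763 -0.6404  2.3526] w 0.0004785137524409925 0.993841637391597 q [-0.4148  0.558   0.3665  1.7173 -0.2453  0.9023  0.2206]
([np.float64(0.5664762069446588), np.float64(0.08235446980281318), np.float64(0.174502252741771)], 9.7) dp [0.001, -0.01, 0.011] rot [0.006, -0.0, -0.001]
([np.float64(0.55705426798077), np.float64(0.08074682760653809), np.float64(0.1617714477034178)], 9.7) dp [0.001, -0.049, 0.062] rot [0.006, -0.0, -0.001]
([np.float64(0.5492319501332242), np.float64(0.07941212481419484), np.float64(0.14797069568973645)], 9.7) dp [0.001, -0.081, 0.117] rot [0.006, -0.0, -0.001]
([np.float64(0.5431258661441196), np.float64(0.07837025877021946), np.float64(0.1333057341262184)], 9.7) dp [0.001, -0.106, 0.175] rot [0.006, -0.0, -0.001]
([np.float64(0.5404433580065394), np.float64(0.07791254902593502), np.float64(0.1246214412334275)], 9.7) dp [0.001, -0.118, 0.21] rot [0.006, -0.0, -0.001]
([np.float64(0.5388270436616964), np.float64(0.07763676129761568), np.float64(0.11799518381222424)], 9.7)
[... 280 characters left out ...]
float64(0.1045308428415161)], 9.7) dp [0.001, -0.134, 0.29] rot [0.006, -0.0, -0.001]
([np.float64(0.5363995682277641), np.float64(0.077222567154248), np.float64(0.10226728978841079)], 9.7) dp [0.001, -0.135, 0.299] rot [0.006, -0.0, -0.001]
([np.float64(0.5362080129746946), np.float64(0.07718988255408944), np.float64(0.10000000000000002)], 9.7) dp [0.001, -0.136, 0.308] rot [0.006, -0.0, -0.001]
([np.float64(0.5360554928283899), np.float64(0.07716385841787703), np.float64(0.09772966411471708)], 9.7) dp [0.001, -0.136, 0.317] rot [0.006, -0.0, -0.001]
side lid [([0.5676, 0.1943, 0.1473], 0.65)]
side hasp [([0.5506, 0.158, 0.2183], 0.95)]
top lid [([0.5697, 0.2297, 0.1468], 0.57)]
top hasp []
```

Emit:
send_rows(
  dp=[
    [0,-0.035,0.05],
    [0,-0.07,0.106],
    [0,-0.096,0.164],
    [0,-0.107,0.199],
    [0,-0.114,0.225],
    [0,-0.12,0.252],
    [0,-0.124,0.279],
    [0,-0.125,0.288],
    [0,-0.125,0.297],
    [0,-0.125,0.297],
  ],
  delta_rot=[
    [0,0,0],
    [0,0,0],
    [0,0,0],
    [0,0,0],
    [0,0,0],
    [0,0,0],
    [0,0,0],
    [0,0,0],
    [0,0,0],
    [0,0,0],
  ],
  gripper=[0,0,0,0,0,0,0,0,0,0],
)

```text
clock: 28.75
tool_pos: [0.5359, 0.0772, 0.1003]
orientation: [-2.026, -2.4, -0.0]
force: [-2.2, 0.2, 6.1]
width: 0.0009
grasp_force: 3.2
```

Emit:
send_rows(
  dp=[
    [0,0,0.004],
    [0,0,0.008],
    [0,0,0.012],
    [0,0,0.012],
  ],
  delta_rot=[
    [0,0,0],
    [0,0,0],
    [0,0,0],
    [0,0,0],
  ],
  gripper=[0,0,0,0],
)

```text
clock: 29.08
tool_pos: [0.5359, 0.0772, 0.1001]
orientation: [-2.026, -2.399, -0.003]
force: [-7.4, -0.0, 23.8]
width: 0.0004
grasp_force: 11.9
```

```bash
cat >> lidpath.py <<'E'
def hc(hd,L=.038,o=.003,h=.0175,y=-.020):
    a=np.radians(hd); return cw([-.080-L*np.sin(a)-o*np.cos(a)+h, y, .098-L*np.cos(a)+o*np.sin(a)])
E
python3 - <<'E'
from lidpath import *
from look import *
for n in('side','top'):
    p=snap(n,n+'10.png')
    for l in('lid','hasp','hasp_end'):print(n,l,[(d['xyz'],d['confidence']) for d in cams.recognise(l,p)])
u=([.5359,.0772,.20],9.7)
plan([u,([*cw([-.02,-.02,.2])],9.7)]);s=([*cw([-.02,-.02,.2])],9.7)
plan([([*cw([-.02,-.02,.132])],9.7)]+[([*hc(d)],9.7) for d in(180,165,150,135,120,110)],s)
print('exp hasp mid',cw([-.08,0,.128]))
E
```

```text
side lid [([0.5614, 0.1856, 0.0996], 0.58), ([0.491, 0.1556, 0.1501], 0.38), ([0.3982, 0.0307, 0.0668], 0.37)]
side hasp [([0.4922, 0.1518, 0.1478], 0.68)]
side hasp_end [([0.4958, 0.1535, 0.1476], 0.8)]
top lid [([0.5643, 0.2252, 0.1007], 0.57)]
top hasp []
top hasp_end []
now 29.4833 [0.536  0.0772 0.1001] psi 9.640070752210807 z [ 0.0005  0.002  -1.    ] F [-7.2706 -0.3317 23.5724] w 0.000726117676518564 11.802954368758947 q [-0.3905  0.6173  0.3209  1.8804 -0.2943  0.6891  0.272 ]
([0.5359, 0.0772, 0.2], 9.7) dp [0.001, 0.0, -0.399] rot [0.001, -0.001, -0.001]
([np.float64(0.5450488644687019), np.float64(0.12942099727377457), np.float64(0.20000000000000007)], 9.7) dp [0.201, 0.071, -0.399] rot [0.001, -0.001, -0.001]
now 29.4833 [0.536  0.0772 0.1001] psi 9.700000000000001 z [ 0.  0. -1.] F [-7.2706 -0.3317 23.5724] w 0.000726117676518564 11.802954368758947 q [-0.3905  0.6173  0.3209  1.8804 -0.2943  0.6891  0.272 ]
([np.float64(0.5450488644687019), np.float64(0.12942099727377457), np.float64(0.13200000000000003)], 9.7) dp [0.0, 0.0, 0.272] rot [0.0, 0.0, 0.0]
([np.float64(0.5061
[... 215 characters left out ...]
48163853429218)], 9.7) dp [0.0, -0.198, 0.258] rot [0.0, 0.0, 0.0]
([np.float64(0.48698608950319056), np.float64(0.11951388925438093), np.float64(0.1324089653438087)], 9.7) dp [0.0, -0.236, 0.27] rot [0.0, 0.0, 0.0]
([np.float64(0.4787581891931924), np.float64(0.11810998292726561), np.float64(0.1269913780286485)], 9.7) dp [0.0, -0.269, 0.292] rot [0.0, 0.0, 0.0]
([np.float64(0.4721928464192796), np.float64(0.1169897546900838), np.float64(0.11959807621135334)], 9.7) dp [0.0, -0.296, 0.322] rot [0.0, 0.0, 0.0]
([np.float64(0.46896618572614246), np.float64(0.11643919753796991), np.float64(0.11381584330873318)], 9.7) dp [0.0, -0.309, 0.345] rot [0.0, 0.0, 0.0]
exp hasp mid [0.4825 0.139  0.128 ]
```

Emit:
send_rows(
  dp=[
    [0,0,-0.1],
    [0,0,-0.25],
    [0,0,-0.41],
    [0.07,0.02,-0.41],
    [0.14,0.05,-0.41],
    [0.2,0.07,-0.41],
    [0.2,0.07,-0.41],
    [0.2,0.07,-0.41],
  ],
  delta_rot=[
    [0,0,0],
    [0,0,0],
    [0,0,0],
    [0,0,0],
    [0,0,0],
    [0,0,0],
    [0,0,0],
    [0,0,0],
  ],
  gripper=[0,0,0,0,0,0,0,0],
)

```text
clock: 30.15
tool_pos: [0.5447, 0.1299, 0.1987]
orientation: [2.024, 2.403, -0.001]
force: [0.1, -0.6, 0.4]
width: 0.0004
grasp_force: 0.0
```

Emit:
send_rows(
  dp=[
    [0,0,0.1],
    [0,0,0.2],
    [0,0,0.27],
    [0,0,0.27],
  ],
  delta_rot=[
    [0,0,0],
    [0,0,0],
    [0,0,0],
    [0,0,0],
  ],
  gripper=[0,0,0,0],
)

```text
clock: 30.48
tool_pos: [0.5419, 0.127, 0.128]
orientation: [-2.027, -2.395, 0.012]
force: [0.0, -0.6, 0.0]
width: 0.0004
grasp_force: 0.0
```

Run:
```python
from lidpath import *
plan([([*hc(d)],9.7) for d in(180,165,150,135,120,110)])
```

```text
now 30.4833 [0.5419 0.127  0.128 ] psi 9.511225686308585 z [-0.008  -0.0033 -1.    ] F [ 0.0022 -0.5942  0.0118] w 0.00037311134674374377 0.0 q [-0.4913  0.6021  0.3459  1.8058 -0.2716  0.7892  0.1588]
([np.float64(0.5061116029393974), np.float64(0.12277722841878383), np.float64(0.13600000000000004)], 9.7) dp [0.007, -0.144, -0.031] rot [-0.005, 0.001, -0.002]
([np.float64(0.49631582954039594), np.float64(0.12110579977530175), np.float64(0.13548163853429218)], 9.7) dp [0.007, -0.184, -0.029] rot [-0.005, 0.001, -0.002]
([np.float64(0.48698608950319056), np.float64(0.11951388925438093), np.float64(0.1324089653438087)], 9.7) dp [0.007, -0.222, -0.016] rot [-0.005, 0.001, -0.002]
([np.float64(0.4787581891931924), np.float64(0.11810998292726561), np.float64(0.1269913780286485)], 9.7) dp [0.007, -0.255, 0.006] rot [-0.005, 0.001, -0.002]
([np.float64(0.4721928464192796), np.float64(0.1169897546900838), np.float64(0.11959807621135334)], 9.7) dp [0.007, -0.281, 0.036] rot [-0.005, 0.001, -0.002]
([np.float64(0.46896618572614246), np.float64(0.11643919753796991), np.float64(0.11381584330873318)], 9.7) dp [0.007, -0.294, 0.059] rot [-0.005, 0.001, -0.002]
```

Emit:
send_rows(
  dp=[
    [0,-0.06,-0.014],
    [0,-0.11,-0.014],
    [0,-0.158,-0.014],
    [0,-0.198,-0.012],
    [0,-0.236,0],
    [0,-0.269,0.022],
    [0,-0.296,0.052],
    [0,-0.309,0.075],
    [0,-0.309,0.075],
  ],
  delta_rot=[
    [0,0,0],
    [0,0,0],
    [0,0,0],
    [0,0,0],
    [0,0,0],
    [0,0,0],
    [0,0,0],
    [0,0,0],
    [0,0,0],
  ],
  gripper=[0,0,0,0,0,0,0,0,0],
)

```text
clock: 31.23
tool_pos: [0.468, 0.1154, 0.1126]
orientation: [-2.028, -2.399, 0.002]
force: [-0.2, 0.2, 0.5]
width: 0.0005
grasp_force: 0.0
```

Run:
```python
from lidpath import *
from look import *
for n in('side','top'):
    p=snap(n,n+'11.png')
    for l in('hasp','hasp_end'):print(n,l,[(d['xyz'],d['confidence']) for d in cams.recognise(l,p)])
plan([])
t=([*hc(110)],9.7)
plan([([*cw([-.116,-.02,.16])],9.7),([*cw([-.116,-.02,.10])],9.7),([*cw([-.116,-.02,.054])],9.7),([*cw([-.1,-.02,.054])],9.7)],t)
```

```text
side hasp [([0.4566, 0.1491, 0.1145], 0.94)]
side hasp_end [([0.4562, 0.144, 0.1091], 0.95)]
top hasp []
top hasp_end [([0.5831, 0.1337, 0.1027], 0.29)]
now 31.5333 [0.4693 0.1165 0.113 ] psi 9.648870259039896 z [ 0.001   0.0001 -1.    ] F [-0.2695 -0.0239 -0.1634] w 0.0003983411767983891 0.0 q [-0.5171  0.529   0.3331  2.0252 -0.2836  0.63    0.1727]
now 31.5333 [0.4693 0.1165 0.113 ] psi 9.700000000000001 z [ 0.  0. -1.] F [-0.2695 -0.0239 -0.1634] w 0.0003983411767983891 0.0 q [-0.5171  0.529   0.3331  2.0252 -0.2836  0.63    0.1727]
([np.float64(0.4504165326506454), np.float64(0.11327411600594899), np.float64(0.16000000000000003)], 9.7) dp [0.0, -0.075, -0.185] rot [0.0, 0.0, 0.0]
([np.float64(0.4504165326506454), np.float64(0.11327411600594899), np.float64(0.10000000000000003)], 9.7) dp [0.0, -0.075, 0.055] rot [0.0, 0.0, 0.0]
([np.float64(0.4504165326506454), np.float64(0.11327411600594899), np.float64(0.05400000000000001)], 9.7) dp [0.0, -0.075, 0.239] rot [0.0, 0.0, 0.0]
([np.float64(0.4661885879536548), np.float64(0.11596526288391992), np.float64(0.05400000000000001)], 9.7) dp [0.0, -0.011, 0.239] rot [0.0, 0.0, 0.0]
```

Emit:
send_rows(
  dp=[
    [0,0,-0.1],
    [0,0,-0.185],
    [0,-0.04,-0.185],
    [0,-0.075,-0.185],
    [0,-0.075,-0.1],
    [0,-0.075,-0.02],
    [0,-0.075,0.04],
    [0,-0.075,0.08],
    [0,-0.075,0.08],
  ],
  delta_rot=[
    [0,0,0],
    [0,0,0],
    [0,0,0],
    [0,0,0],
    [0,0,0],
    [0,0,0],
    [0,0,0],
    [0,0,0],
    [0,0,0],
  ],
  gripper=[0,0,0,0,0,0,0,0,0],
)

```text
clock: 32.28
tool_pos: [0.448, 0.1129, 0.0905]
orientation: [-2.025, -2.398, 0.008]
force: [0.0, -0.3, -0.9]
width: 0.0006
grasp_force: 0.0
```

Emit:
send_rows(
  dp=[
    [0,0,0.04],
    [0,0,0.08],
    [0,0,0.12],
    [0,0,0.155],
    [0,0,0.155],
    [0,0,0.155],
  ],
  delta_rot=[
    [0,0,0],
    [0,0,0],
    [0,0,0],
    [0,0,0],
    [0,0,0],
    [0,0,0],
  ],
  gripper=[0,0,0,0,0,0],
)

```text
clock: 32.78
tool_pos: [0.45, 0.1133, 0.0539]
orientation: [-2.026, -2.4, 0.001]
force: [-0.1, -0.1, 0.9]
width: 0.0006
grasp_force: 0.0
```

Run:
```python
from lidpath import *
from look import *
for n in('side','top'):
    p=snap(n,n+'12.png')
    for l in('hasp','hasp_end'):print(n,l,[(d['xyz'],d['confidence']) for d in cams.recognise(l,p)])
plan([([*cw([-.1035,-.02,.054])],9.7)])
```

```text
side hasp [([0.4686, 0.145, 0.0812], 0.87), ([0.3859, 0.231, 0.0217], 0.74)]
side hasp_end [([0.4707, 0.144, 0.0782], 0.86)]
top hasp []
top hasp_end [([0.7386, -0.0359, 0.1363], 0.36)]
now 33.0833 [0.4503 0.1134 0.0543] psi 9.656425461765853 z [ 0.0006  0.0002 -1.    ] F [-0.311  -0.2804 -0.8645] w 0.00021509749770101265 0.0 q [-0.4716  0.6097  0.2616  2.1217 -0.3479  0.4494  0.2286]
([np.float64(0.46273845085612153), np.float64(0.11537657450436378), np.float64(0.05400000000000001)], 9.7) dp [-0.001, 0.05, 0.001] rot [0.0, -0.0, -0.0]
```

Emit:
send_rows(
  dp=[
    [0,0.015,0],
    [0,0.03,0],
    [0,0.04,0],
    [0,0.05,0],
    [0,0.05,0],
  ],
  delta_rot=[
    [0,0,0],
    [0,0,0],
    [0,0,0],
    [0,0,0],
    [0,0,0],
  ],
  gripper=[0,0,0,0,0],
)

```text
clock: 33.5
tool_pos: [0.4632, 0.1155, 0.0538]
orientation: [2.026, 2.4, 0.001]
force: [-0.5, 0.1, -0.2]
width: 0.0001
grasp_force: 0.0
```

Emit:
send_rows(
  dp=[
    [0,0.004,0],
    [0,0.008,0],
    [0,0.008,0],
  ],
  delta_rot=[
    [0,0,0],
    [0,0,0],
    [0,0,0],
  ],
  gripper=[0,0,0],
)

```text
clock: 33.75
tool_pos: [0.4644, 0.1157, 0.0538]
orientation: [-2.027, -2.4, 0.0]
force: [-0.6, 0.2, -1.3]
width: 0.0007
grasp_force: 0.3
```

Emit:
send_rows(
  dp=[
    [0,0.004,0],
    [0,0.008,0],
    [0,0.012,0],
    [0,0.012,0],
  ],
  delta_rot=[
    [0,0,0],
    [0,0,0],
    [0,0,0],
    [0,0,0],
  ],
  gripper=[0,0,0,0],
)

```text
clock: 34.08
tool_pos: [0.4663, 0.1161, 0.0538]
orientation: [-2.026, -2.399, 0.003]
force: [-3.6, -1.5, 0.6]
width: 0.0006
grasp_force: 1.6
```

Emit:
send_rows(
  dp=[
    [0,0.004,0],
    [0,0.008,0],
    [0,0.012,0],
    [0,0.012,0],
  ],
  delta_rot=[
    [0,0,0],
    [0,0,0],
    [0,0,0],
    [0,0,0],
  ],
  gripper=[0,0,0,0],
)

```text
clock: 34.42
tool_pos: [0.4664, 0.1161, 0.0535]
orientation: [-2.023, -2.396, 0.009]
force: [-8.4, -1.4, 5.3]
width: 0.0008
grasp_force: 4.1
```

Emit:
send_rows(
  dp=[
    [0,-0.05,0],
    [0,-0.15,0],
    [0,-0.17,-0.1],
    [0,-0.17,-0.25],
    [0,-0.17,-0.4],
    [0,-0.17,-0.55],
    [0,-0.17,-0.7],
    [0,-0.17,-0.7],
  ],
  delta_rot=[
    [0,0,0],
    [0,0,0],
    [0,0,0],
    [0,0,0],
    [0,0,0],
    [0,0,0],
    [0,0,0],
    [0,0,0],
  ],
  gripper=[0,0,0,0,0,0,0,0],
)

```text
clock: 35.08
tool_pos: [0.4347, 0.1106, 0.236]
orientation: [2.021, 2.392, 0.025]
force: [0.9, 0.7, 0.1]
width: 0.0003
grasp_force: 0.0
```

Emit:
send_rows(
  dp=[
    [-0.15,0,0],
    [-0.3,0,0],
    [-0.45,0,0],
    [-0.6,0,0],
    [-0.75,0,0],
    [-0.9,0,0],
    [-0.9,0,0],
  ],
  delta_rot=[
    [0,0,0],
    [0,0,0],
    [0,0,0],
    [0,0,0],
    [0,0,0],
    [0,0,0],
    [0,0,0],
  ],
  gripper=[0,0,0,0,0,0,0],
)

```text
clock: 35.67
tool_pos: [0.4676, -0.1222, 0.2298]
orientation: [2.036, 2.38, -0.004]
force: [-0.2, 0.8, 0.1]
width: 0.0002
grasp_force: 0.0
```

Run:
```python
from lidpath import *
from look import *
import cv2
plan([])
for n in('side','top'):
    p=snap(n,n+'13.png')
    for l in('hasp','hasp_end','lid','staple','tumbler','soapdish','bottle0'):print(n,l,[(np.round(d['xyz'],4).tolist(),round(d['confidence'],2)) for d in cams.recognise(l,p)])
    h=cv2.cvtColor(p['frame'],cv2.COLOR_RGB2HSV);c=n[0]
    m=((h[...,0]<28)&(h[...,0]>8)&(h[...,1]>130)&(h[...,2]>90)).astype(np.uint8)
    k,l,st,_=cv2.connectedComponentsWithStats(m);e=proj(c,cw([-.083,0,.07]))[0]
    print('expected corners',[proj(c,cw([-.084,y,z]))[0].round(1).tolist() for y in(.028,-.028) for z in(.098,.038)],'lip',proj(c,cw([-.093,.028,.038]))[0])
    for i in range(1,k):
        if st[i,4]>8 and abs(st[i,0]+st[i,2]/2-e[0])<40 and abs(st[i,1]+st[i,3]/2-e[1])<40: print(st[i])
```

```text
now 35.6667 [ 0.4676 -0.1222  0.2298] psi 8.891810916585374 z [ 0.0056 -0.0081 -1.    ] F [-0.1965  0.7765  0.1042] w 0.00024358073621461214 0.0 q [-0.1566  0.3715  0.5024  1.8907 -0.2132  0.925   0.5999]
side hasp [([0.4821, 0.157, 0.0961], 0.61)]
side hasp_end [([0.4786, 0.155, 0.0939], 0.67)]
side lid [([0.5544, 0.1818, 0.098], 0.87), ([0.5576, 0.2173, 0.0991], 0.6), ([0.4747, 0.1558, 0.0955], 0.26)]
side staple [([0.5587, 0.2185, 0.1023], 0.87)]
side tumbler [([0.3975, 0.0287, 0.0666], 0.66), ([0.5597, 0.1818, 0.1012], 0.56), ([0.4768, 0.1561, 0.0968], 0.55)]
side soapdish [([0.3866, 0.228, 0.0187], 0.88)]
side bottle0 [([0.5951, -0.1439, 0.0938], 0.88), ([0.754, -0.0105, 0.0947], 0.83), ([0.5738, -0.2452, 0.1172], 0.66)]
expected corners [[307.8, 294.7], [306.2, 314.5], [306.9, 274.8], [305.4, 294.4]] lip [310.4878 314.6451]
[303 275   6  41 130]
top hasp [([0.4827, 0.1411, 0.0836], 0.76)]
top hasp_end [([0.5585, 0.1492, 0.0951], 0.71), ([0.4784, 0.1403, 0.0862], 0.57)]
top lid [([0.5594, 0.1519, 0.0974], 0.95)]
top staple [([0.5555, 0.1537, 0.0992], 0.79)]
top tumbler [([0.4057, 0.0047, 0.0171], 0.58)]
top soapdish [([0.3883, 0.2152, 0.0229], 0.68), ([0.561, 0.1537, 0.099], 0.63)]
top bottle0 [([0.7417, -0.0375, 0.1386], 0.85), ([0.599, -0.1694, 0.1335], 0.81), ([0.5802, -0.253, 0.1388], 0.78)]
expected corners [[208.8, 253.7], [212.2, 255.7], [230.9, 250.1], [233.4, 252.3]] lip [212.6825 259.1129]
[208 248  21   5  51]
```

Run:
```python
from plant import r
print(r.finish_job())
```

```text
the job is handed in; nothing more can be done
None
```

The job is handed in at about 36 s: the brush is standing bristles down in the large compartment, the lid is shut and the hasp hangs down over the staple. On the way the brush slipped in the first grip, so I set it down once on the clear table left of the case and re-gripped it before placing it. The final state was checked from camera measurements, not by eye, because all 10 picture views were used by then.

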